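Build up a vial star wheel on its spindle stand

ROBOT

A 6-joint arm with a two-finger parallel gripper is mounted at the origin on a cart in front of the work surface, level with it; the furniture and walls round the work are solid. World frame = base frame: x ahead of the robot, y to its left, z up, the work surface at z = 0. Lengths are in m, angles in rad, forces in N, time in s.
With the tool pointing down it reaches from about 0.3 to 0.95 m from the base axis. Payload 3.1 kg.
Tool frame: the origin (TCP) lies midway between the tips of the shut fingers; the grasp point (between the pads) lies 19 mm behind it (env.tcp_to_grasp is the distance from the TCP to the grasp point, in m); x points along the fingers, z is the direction in which the jaws open and shut, and the axes are right-handed (so a half turn about x gives the same grasp; the last joint's range is limited). The gripper opens to 85 mm and grips with 20 to 120 N. Pads are 22 mm wide; open, the fingers measure 114 mm over their backs; the gripper's body (76 mm by 85 mm) begins 54 mm behind the grasp point. The pads swing forward as they close: fully open they stand 13 mm farther back than shut.
Start: joints at [-1.379, 0.308, 1.634, -0, 1.2, -0.07], TCP at [0.162, -0.604, 0.231] pointing down, gripper open.
Joint ranges: [-3.06, 3.06], [-0.79, 1.96], [0.05, 2.63], [-1.19, 4.34], [0.05, 2.64], [-2.94, 2.94]. Speed limits (rad/s): [2.79, 2.79, 3.14, 3.14, 3.14, 3.14].

INTERFACE

Orientations are given as a unit quaternion [x, y, z, w].
In Python, from bench import env gives the robot as it stands.
- The arm moves only by the tool carry_out, never from a script. Its argument "commands" is a list of rows, each a list of 4 numbers: the shift along the tool's x, y, z in cm, then the turn about the tool's x in degrees. In form: [[tx, ty, tz, spin], ...]. A call has 1 to 20 rows; each row shifts and turns the commanded pose from where the row before left it, along the tool's axes as they then stand; what a row does not reach is not made up. A row lasts 1/10 s, in which the tool goes at most 50 mm and 8.59 degrees, less where a joint would pass 70% of its speed; a pose out of reach is approached as far as the arm can. A call is refused whole if a number of a shift passes 5 or a number of a turn 8.59, either way. A call with a gripper value outside its range is refused whole. "gripper" is the opening, from -1 (shut) to 1 (fully open), set as the call begins (left out, the last holds). The fingers move at their own pace and stop on an object; "newtons" is the grip in N (left out, the last holds). Time passes only in rows, so rows that do not move let the fingers close. It gives the time, the measured TCP pose, the force and the opening at its end, in the units of the state.
- env.get_obs(): the state, without advancing time (a new reading comes with each control period).
- env.get_image(name): name is "scene" or "top"; returns a dict with "color" (400x640x3 uint8, red, green, blue), "fx", "fy", "cx", "cy" (pixels), "R" (3x3) and "t" (3): a world point X has camera coordinates R X + t. Camera axes: x right, y down, z forward; pixel columns grow to the right and rows downward; lengths in m; the calibration is good to about 2 mm. A picture is of the moment at which its call begins. There is no depth.
- env.sign_off(): hands the job in, once; it reports no verdict.
The state is a dict: "time_s": time; "q": joint angles; "qd": joint speeds; "tau": joint torques, N m; "tool_pos": TCP position; "eef_rot": TCP orientation; "ft_force": force on the tool from outside, world axes, zero at the start; "ft_torque": the same for the moment, N m; "grip_width": finger opening in m.
Only numpy, scipy, OpenCV 4.12 (cv2) and the standard library are available. Lean on these libraries where they do the work, as an engineer would, in place of code of your own. Each camera call takes 0.05 s, during which the arm holds its last target.

TASK

Build up the vial star wheel on the spindle stand, in this order: the white star plate (wide pockets) down on the stand's flange, the tall aluminium sleeve over the spindle on top of it, the blue star plate (narrow pockets) on the sleeve's neck, and last the black star knob with its stem in the blue plate's bore. Plates go on boss up and the sleeve neck up; every part must sit fully home and level on the one below (the pockets are timed and the knob is tightened later). Leave the short brass sleeve (it is for shorter vials), the glass vial and the ball bearing where they are.

Things in the scene. Friction and masses are not known exactly. Their poses are not given: they have to be found in the camera images.
- spindle_seat (a point): Spindle stand, fixed: square aluminium base plate 100 x 100 x 12 mm with four cap screws near its corners, a round steel flange (40 mm wide, 6 mm high) in the middle and an upright dark steel spindle, 16 mm in diameter, ending 42 mm above the flange; its top 10 mm taper to 9 mm. This point is the centre of the flange's upper face, on the spindle axis, about 20 mm above the table; z is up. The white plate's underside rests here.
- lower_star: White plastic star plate with six wide (32 mm) pockets round its rim: disc 92 mm in diameter and 10 mm thick, with a raised round boss on top, 36 mm in diameter, which brings the height to 26 mm. 19 mm bore right through. Lies boss up. Origin: centre of the underside; z up. Grip it by the boss. 0.13 kg. Like the other parts it starts on the bare table or on the dark rubber mat (2.5 mm thick).
- tall_sleeve: Plain aluminium (silver) distance sleeve standing upright: body 30 mm in diameter and 34 mm high, topped by a neck 16 mm in diameter and 12 mm high (its last 5 mm taper to 11 mm), 46 mm in all. A 19 mm bore enters from below, 26 mm deep. Origin: centre of the underside; z up. Grip it round the 30 mm body. On the white plate its underside is 26 mm above the flange face. 0.07 kg.
- upper_star: Blue plastic star plate with six narrow (22 mm) pockets: otherwise the same sizes as the white one (disc 92 x 10 mm, boss 36 mm in diameter, 26 mm high over all, 19 mm bore through the middle). Lies flat, boss up. Origin: centre of the underside; z up. Its bore goes over the tall sleeve's neck; its underside then rests on the sleeve's shoulder, 60 mm above the flange face. 0.14 kg.
- knob: Black plastic star knob standing on its stem: head 34 mm across from 11 to 27 mm above the origin, stem 14 mm in diameter and 11 mm long below it. Origin: centre of the stem's lower end; z up. The stem drops loosely into the blue plate's bore until the head rests on the boss (origin then 75 mm above the flange face); it is only set in, not turned. 0.04 kg.
- short_sleeve: Short brass (golden) sleeve, not used and left standing: body 30 mm in diameter and 18 mm high with a neck 16 mm in diameter and 12 mm high, 30 mm in all. Origin: centre of the underside.
- sample_vial: Open glass vial, 30 mm in diameter, 67 mm high, standing; stays where it is. Origin: centre of the underside.
- ball_bearing: Ball bearing lying flat, 40 mm in diameter, 12 mm high; stays where it is. Origin: centre of the underside.
Things that resemble listed ones, but are neither listed nor needed, are in the scene too. What is shaped like the tall_sleeve but green, red or turquoise is not meant.

How it is judged:
By the outcome, as a careful person would: the job done as asked, in the order asked, and still so for the second after the job is handed in, with the robot touching nothing.
It also fails if it takes over 117 s, if anything falls off the work surface, if the arm or the gripper's body presses on something with over 40 N, if the wrist force passes 120 N, or if a joint passes its speed limit or range.

## Working session

There is one attempt and no reset: what is moved stays moved. The work goes in short steps, Python scripts to look and compute and a tool call to move; the robot and the scene stay as the last step left them, time stands still between calls to the robot, and variables do not carry over. Pictures are saved under pics/ and viewed, and the job is handed in when it is done.

Besides the shell and the picture viewer there is one more tool, called after "Emit:" as name(argument=value, ...), one argument or row to a line, values as JSON. carry_out: Moves the arm, as the interface text tells. Its arguments: {"type":"object","properties":{"commands":{"type":"array","items":{"type":"array","items":{"type":"number"}}},"gripper":{"type":"number"},"newtons":{"type":"number"}},"required":["commands"]}

```bash
ls; mkdir -p pics
python3 - <<'E'
from bench import env
import cv2,pickle
for n in("scene","top"):
    im=env.get_image(n); pickle.dump(im,open(f"pics/{n}0.pkl","wb"))
    cv2.imwrite(f"pics/{n}0.png",im["color"][:,:,::-1])
    print(n,im["fx"],im["fy"],im["cx"],im["cy"],im["R"],im["t"])
print(env.get_obs(),env.tcp_to_grasp)
E
```

```text
pics
scene 407.1580085902947 407.1580085902947 321.0287153831333 190.3788597908512 [[ 0.99737891  0.07214287 -0.00554154]
 [ 0.03084688 -0.49323724 -0.86934774]
 [-0.06545054  0.86689817 -0.49416981]] [-0.60230136  0.03175664  0.94706381]
top 458.7266358809287 458.7266358809287 322.435430349214 200.66412779030534 [[-0.01901305 -0.99977135  0.0097856 ]
 [-0.98071568  0.01674476 -0.19472127]
 [ 0.19451289 -0.01329914 -0.9808098 ]] [0.04425757 0.5843127  1.2037593 ]
{'time_s': 0.1, 'q': array([-1.37869418e+00,  3.08949983e-01,  1.63505867e+00, -9.86596099e-06,
        1.19971880e+00, -6.96969719e-02]), 'qd': array([-1.64971200e-03, -1.70828360e-03, -1.52623966e-03, -1.07216601e-03,
       -3.32347700e-09, -3.03924311e-04]), 'tau': array([-6.37939829e-04, -4.16408587e+01, -2.77644986e+01, -1.32689102e-04,
        4.00344361e-03, -1.19204154e-05]), 'tool_pos': array([ 0.16159023, -0.6029699 ,  0.23014225]), 'eef_rot': array([ 0.43095578,  0.56155342, -0.42996053,  0.56041842]), 'ft_force': array([-0.40553261,  0.78722681, -0.14359625]), 'ft_torque': array([0.02041281, 0.00397188, 0.01333715]), 'grip_width': 0.08532435630276249} 0.0187
```

View pics/scene0.png

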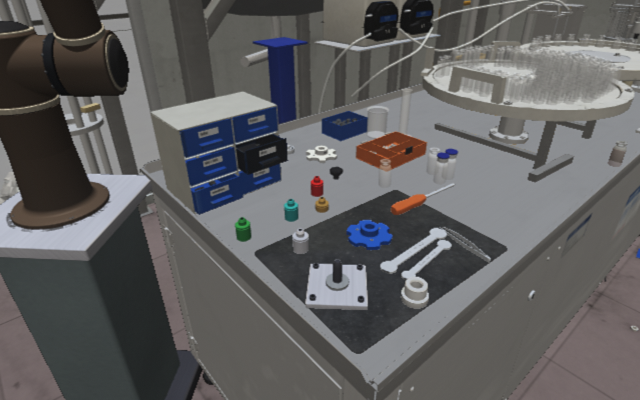

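View pics/top0.png

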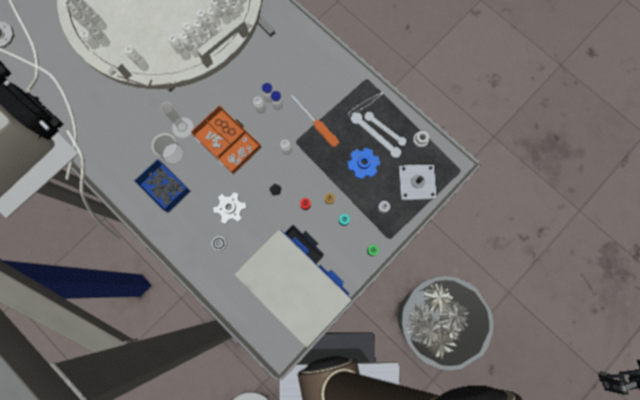

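The scene view shows the stand at about (337,285), white star (321,153), silver sleeve (300,241), blue star (370,233), knob (336,172). The top view shows them at about (418,182), (229,207), (384,207), (364,163) and (275,189). I'll zoom in to measure.

```bash
cat > h.py <<'E'
import numpy as np,cv2,pickle
from bench import env
from scipy.spatial.transform import Rotation as Rot
def load(n): return pickle.load(open(n,"rb"))
def proj(im,X):
    c=np.asarray(im["R"])@np.asarray(X,float)+im["t"]; return np.array([im["fx"]*c[0]/c[2]+im["cx"],im["fy"]*c[1]/c[2]+im["cy"]])
def unproj(im,uv,z):
    R=np.asarray(im["R"]);d=R.T@np.array([(uv[0]-im["cx"])/im["fx"],(uv[1]-im["cy"])/im["fy"],1]); o=-R.T@im["t"]
    return o+d*(z-o[2])/d[2]
def crop(im,x0,y0,w,h,s,fn):
    c=im["color"][y0:y0+h,x0:x0+w,::-1]; cv2.imwrite(fn,cv2.resize(c,None,fx=s,fy=s,interpolation=cv2.INTER_CUBIC))
def snap(tag):
    for n in("scene","top"):
        im=env.get_image(n); pickle.dump(im,open(f"pics/{n}{tag}.pkl","wb"))
E
python3 - <<'E'
from h import *
t=load("pics/top0.pkl");s=load("pics/scene0.pkl")
crop(t,200,120,160,130,5,"pics/a1.png");crop(t,320,120,160,130,5,"pics/a2.png")
crop(s,225,130,160,120,5,"pics/a3.png");crop(s,280,200,160,120,5,"pics/a4.png")
for n,p,z in(("stand",(418,182),.062),("white",(229,207),.026),("silver",(384,207),.048),("blue",(364,163),.028),("knob",(275,189),.027)): print(n,unproj(t,p,z))
for n,p,z in(("stand",(338,262),.062),("white",(322,148),.026),("silver",(300,231),.048),("blue",(370,225),.028),("knob",(336,170),.027)): print(n,unproj(s,p,z))
E
```

```text
stand [ 0.63218506 -0.23157318  0.062     ]
white [0.5775676  0.29567289 0.026     ]
silver [ 0.56607805 -0.13632282  0.048     ]
blue [ 0.69870002 -0.08777552  0.028     ]
knob [0.62691637 0.16675919 0.027     ]
stand [ 0.64946417 -0.2413326   0.062     ]
white [0.58517165 0.29889167 0.026     ]
silver [ 0.5745854  -0.13905828  0.048     ]
blue [ 0.70836691 -0.08139212  0.028     ]
knob [0.6304386  0.16094378 0.027     ]
```

View pics/a1.png

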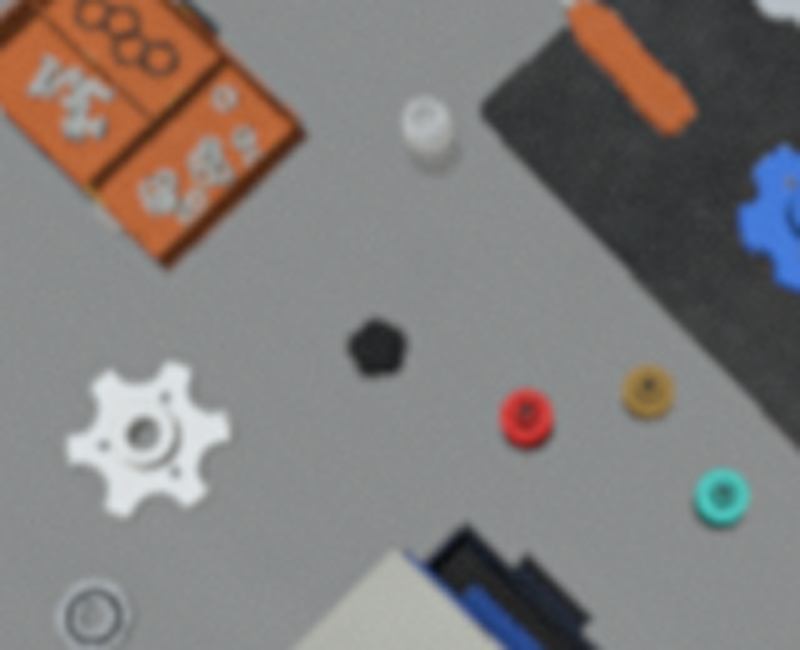

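View pics/a2.png

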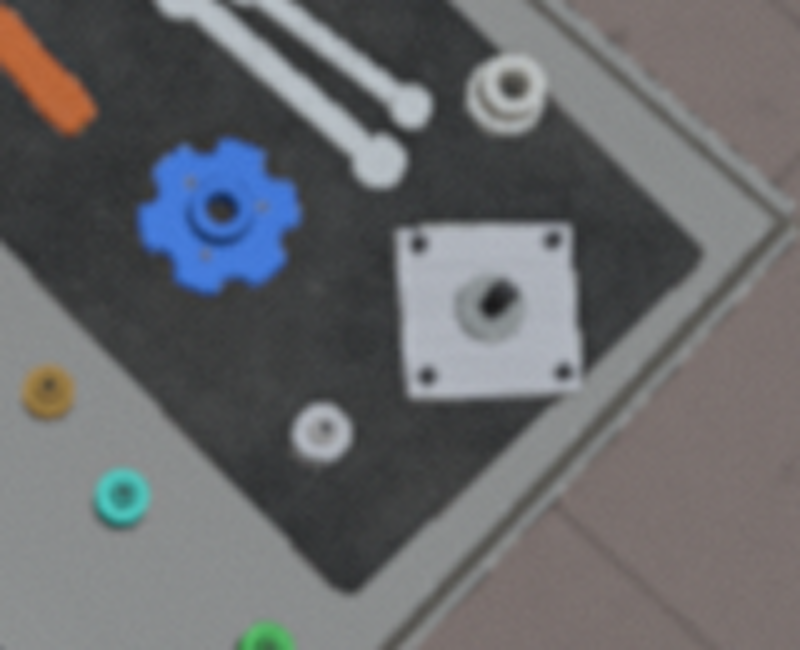

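View pics/a3.png

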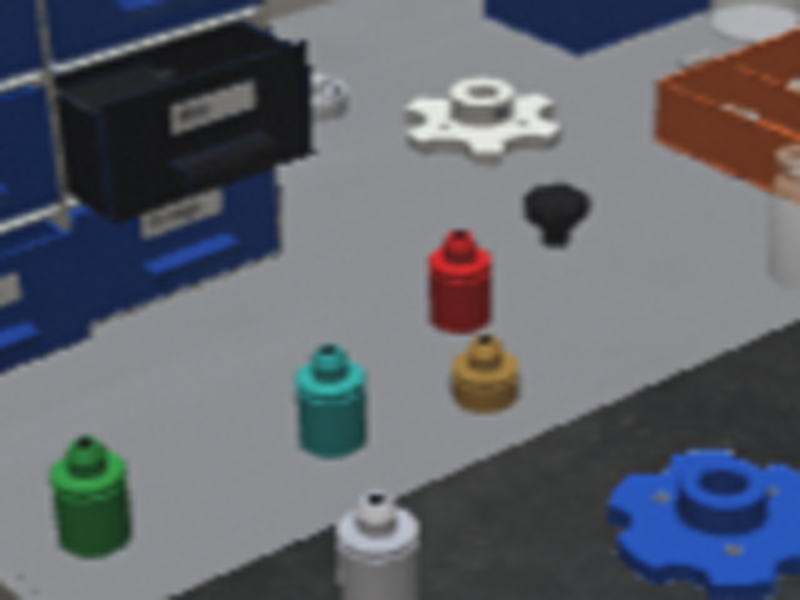

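View pics/a4.png

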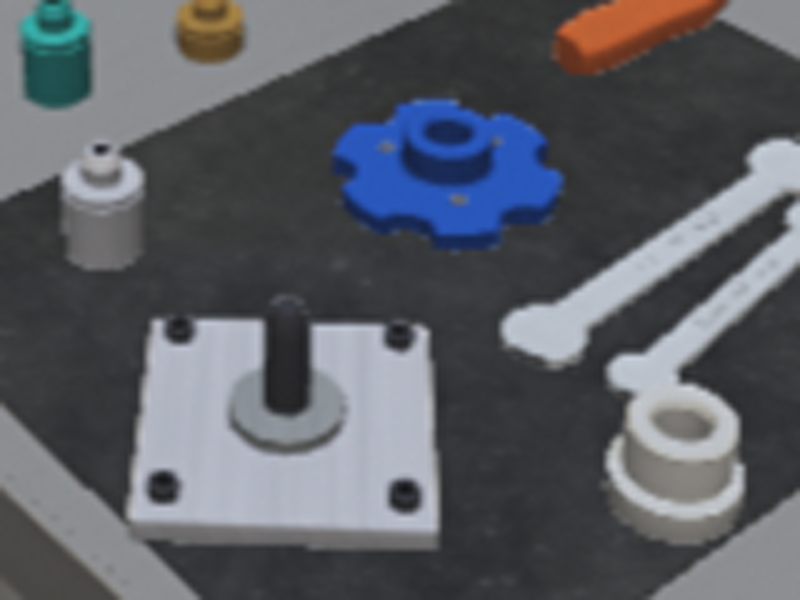

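```bash
cat > fit.py <<'E'
from h import *
from scipy.optimize import least_squares
t=load("pics/top0.pkl");s=load("pics/scene0.pkl")
T=lambda X,Y,x0,y0:(x0+(X+.5)/5-.5,y0+(Y+.5)/5-.5)
def tri(*obs):  # (im,uv)
    f=lambda X:np.concatenate([proj(i,X)-uv for i,uv in obs])
    r=least_squares(f,[.6,0,.03]); return r.x,r.fun
def xy(z,*obs):
    return [unproj(i,u,z)[:2].round(4) for i,u in obs]
a1=lambda X,Y:(t,T(X,Y,200,120));a2=lambda X,Y:(t,T(X,Y,320,120));a3=lambda X,Y:(s,T(X,Y,225,130));a4=lambda X,Y:(s,T(X,Y,280,200))
if __name__=="__main__":
    for n,A,B in (("c0",a2(397,229),a4(152,320)),("spinTip",a2(507,288),a4(288,299)),("flange",a2(489,308),a4(288,407)),("silverTop",a2(323,428),a4(101,150)),("blueBore",a2(221,208),a4(447,132)),("whiteBore",a1(145,433),a3(483,92)),("knobTop",a1(378,348),a3(557,197))):
        X,r=tri(A,B);print(n,X.round(4),r.round(1))
    tc=[unproj(*a2(*p),.0145)[:2] for p in((397,229),(572,222),(583,392),(408,400))]
    sc=[unproj(*a4(*p),.0145)[:2] for p in((152,320),(430,325),(438,535),(130,522))]
    print("stand top",np.array(tc).round(4),np.mean(tc,0),"\nscene",np.array(sc).round(4),np.mean(sc,0))
    for n,z,A,B in(("flange",.0205,a2(489,308),a4(288,407)),("tip",.0625,a2(507,288),a4(288,299)),("silver neck",.0485,a2(323,428),a4(101,150)),("blue",.0285,a2(221,208),a4(447,132)),("white",.026,a1(145,433),a3(483,92)),("knob",.027,a1(378,348),a3(557,192))): print(n,xy(z,A,B))
    for n,A,B in (("cabA",(t,(350,295)),(s,(155,113))),("cabB",(t,(280,232)),(s,(278,96)))): print(n,tri(A,B)[0].round(3))
    o=env.get_obs();print(Rot.from_quat(o["eef_rot"]).as_matrix().round(3))
E
python3 fit.py
```

```text
c0 [ 0.6237 -0.1989  0.0293] [ 5.2 22.4 14.  -3.2]
spinTip [ 0.6472 -0.2395  0.0656] [-0.2 -0.8 -0.5  0.1]
flange [ 0.6477 -0.2394  0.019 ] [-0.2 -1.  -0.6  0.1]
silverTop [ 0.573  -0.1365  0.0491] [-0.2 -0.7 -0.5  0.1]
blueBore [ 0.7054 -0.0871  0.0291] [-0.1 -0.6 -0.4  0.1]
whiteBore [0.5814 0.2971 0.0262] [-0.1 -0.6 -0.6  0.1]
knobTop [0.6286 0.1666 0.0265] [-0.1 -0.7 -0.6  0.2]
stand top [[ 0.6937 -0.1903]
 [ 0.6962 -0.2921]
 [ 0.5957 -0.2917]
 [ 0.5927 -0.1914]] [ 0.64459248 -0.24137459] 
scene [[ 0.5979 -0.1916]
 [ 0.6978 -0.1878]
 [ 0.698  -0.2897]
 [ 0.6003 -0.2906]] [ 0.64851937 -0.23994403]
flange [array([ 0.6444, -0.2395]), array([ 0.6487, -0.2407])]
tip [array([ 0.6456, -0.2406]), array([ 0.6479, -0.2354])]
silver neck [array([ 0.571, -0.137]), array([ 0.5738, -0.1353])]
blue [array([ 0.7039, -0.0873]), array([ 0.7062, -0.0858])]
white [array([0.5799, 0.2968]), array([0.5829, 0.2988])]
knob [array([0.6263, 0.1662]), array([0.63  , 0.1723])]
cabA [ 0.308 -0.033  0.24 ]
cabB [0.488 0.139 0.22 ]
[[-0.     0.966  0.259]
 [ 0.002  0.259 -0.966]
 [-1.     0.    -0.002]]
```

```bash
cat >> h.py <<'E'
def go(x,y,z):
    o=env.get_obs();R=Rot.from_quat(o["eef_rot"]).as_matrix()
    d=R.T@(np.array([x,y,z])-o["tool_pos"])*100
    print("t",o["time_s"],"pos",o["tool_pos"].round(4),"w",round(o["grip_width"],4),"F",o["ft_force"].round(1),"q",o["q"].round(2),"\n need cm",d.round(2), "jawdir",R[:,2].round(3),"R0",R[:,0].round(3))
E
python3 -c "
from h import *
go(.65,-.2,.26)
t=load('pics/top0.pkl')
for p in((280,232),(350,295),(305,345),(236,275)):print(unproj(t,p,.23).round(3))
print(unproj(t,(219,243),.012),unproj(t,(285,145),.067),unproj(t,(240,50),.1))
"
```

```text
t 0.1 pos [ 0.1616 -0.603   0.2301] w 0.0853 F [-0.4  0.8 -0.1] q [-1.38  0.31  1.64 -0.    1.2  -0.07] 
 need cm [ -2.92  57.61 -26.29] jawdir [ 0.259 -0.966 -0.002] R0 [-0.     0.002 -1.   ]
[0.478 0.136 0.23 ]
[ 0.331 -0.022  0.23 ]
[0.224 0.081 0.23 ]
[0.381 0.237 0.23 ]
[0.47843044 0.32413877 0.012     ] [0.74328782 0.13533656 0.067     ] [1.01567589 0.25956275 0.1       ]
```

Emit:
carry_out(
  commands=[
    [-1.5, 2.9, -1.3, 0],
    [-1.5, 2.9, -1.3, 0],
    [0, 2.9, -1.3, 0],
    [0, 2.9, -1.3, 0],
    [0, 2.9, -1.3, 0],
    [0, 2.9, -1.3, 0],
    [0, 2.9, -1.3, 0],
    [0, 2.9, -1.3, 0],
    [0, 2.9, -1.3, 0],
    [0, 2.9, -1.3, 0],
    [0, 2.9, -1.3, 0],
    [0, 2.9, -1.3, 0],
    [0, 2.9, -1.3, 0],
    [0, 2.9, -1.3, 0],
    [0, 2.9, -1.3, 0],
    [0, 2.9, -1.3, 0],
    [0, 2.9, -1.3, 0],
    [0, 2.9, -1.3, 0],
    [0, 2.9, -1.3, 0],
    [0, 2.9, -1.3, 0],
  ],
  gripper=1,
)

```text
time_s: 2.1
tool_pos: [0.6552, -0.2014, 0.2604]
eef_rot: [0.43, 0.561, -0.431, 0.561]
ft_force: [0.8, -0.7, -0.3]
grip_width: 0.0855
```

```bash
python3 -c "
from h import *
go(.67,.1,.26);go(.5814,.2977,.2)
im=env.get_image('scene');cv2.imwrite('pics/s1.png',im['color'][:,:,::-1])"
```

```text
t 2.1 pos [ 0.6552 -0.2014  0.2604] w 0.0855 F [ 0.8 -0.7 -0.3] q [-0.36  0.4   1.45 -0.    1.29  0.95] 
 need cm [  0.05   9.23 -28.73] jawdir [ 0.259 -0.966 -0.001] R0 [-0.001  0.    -1.   ]
t 2.1 pos [ 0.6552 -0.2014  0.2604] w 0.0855 F [ 0.8 -0.7 -0.3] q [-0.36  0.4   1.45 -0.    1.29  0.95] 
 need cm [  6.07   5.8  -50.11] jawdir [ 0.259 -0.966 -0.001] R0 [-0.001  0.    -1.   ]
```

View pics/s1.png

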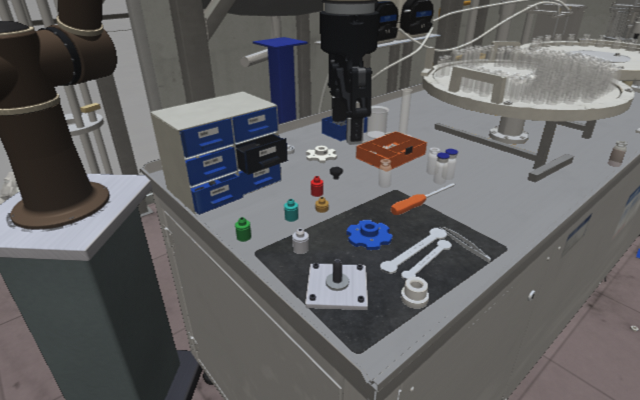

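The gripper hangs open at (348,130) over the bench, clear of everything. I'm going on to the white plate.

Emit:
carry_out(
  commands=[
    [0, 0.9, -2.9, 0],
    [0, 0.9, -2.9, 0],
    [0, 0.9, -2.9, 0],
    [0, 0.9, -2.9, 0],
    [0, 0.9, -2.9, 0],
    [0, 0.9, -2.9, 0],
    [0, 0.9, -2.9, 0],
    [0, 0.9, -2.9, 0],
    [0, 0.9, -2.9, 0],
    [0, 0.9, -2.9, 0],
    [0, -0.3, -2.1, 0],
    [0, -0.3, -2.1, 0],
    [0, -0.3, -2.1, 0],
    [0, -0.3, -2.1, 0],
    [0, -0.3, -2.1, 0],
    [0, -0.3, -2.1, 0],
    [0, -0.3, -2.1, 0],
    [0, -0.3, -2.1, 0],
    [0, -0.3, -2.1, 0],
    [0, -0.3, -2.1, 0],
  ],
)

```text
time_s: 4.15
tool_pos: [0.5824, 0.2964, 0.2605]
eef_rot: [0.43, 0.561, -0.431, 0.561]
ft_force: [0.7, -0.6, 0.0]
grip_width: 0.0852
```

```bash
python3 -c "
from h import *
go(.5814,.2977,.08)
im=env.get_image('top');cv2.imwrite('pics/t2.png',im['color'][:,:,::-1])
im=env.get_image('scene');cv2.imwrite('pics/s2.png',im['color'][:,:,::-1])
print(proj(im,env.get_obs()['tool_pos']))"
```

```text
t 4.15 pos [0.5824 0.2964 0.2605] w 0.0852 F [ 0.7 -0.6  0. ] q [ 0.4   0.34  1.53 -0.    1.27  1.71] 
 need cm [18.05 -0.04 -0.15] jawdir [ 0.259 -0.966  0.   ] R0 [-0.001 -0.001 -1.   ]
[320.2092051   63.41803159]
```

View pics/s2.png

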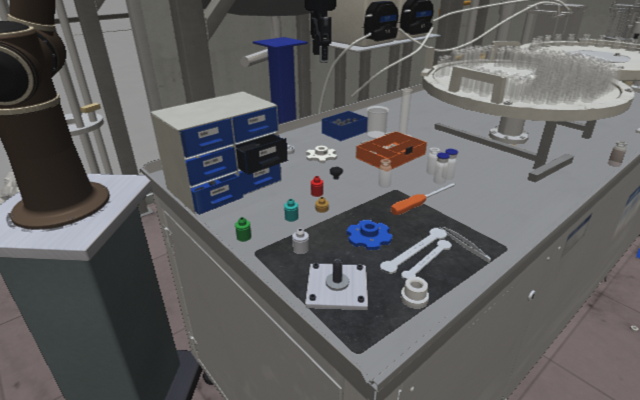

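View pics/t2.png

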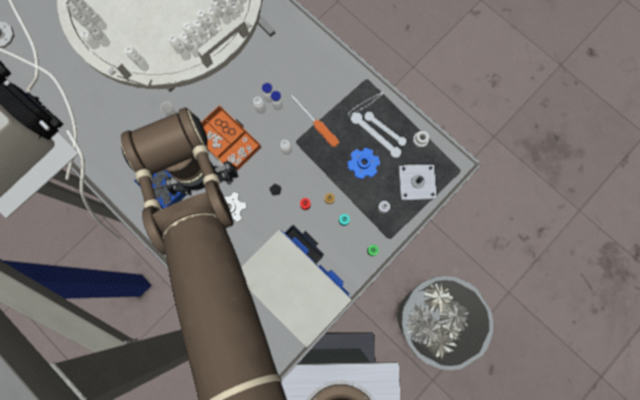

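The arm clears the cabinet so far, and the white plate at top (237,207) is half hidden. I'll descend in stages, watching force.

Emit:
carry_out(
  commands=[
    [2, 0, -0.1, 0],
    [2, 0, 0, 0],
    [2, 0, 0, 0],
    [2, 0, 0, 0],
    [2, 0, 0, 0],
    [2, 0, 0, 0],
    [2, 0, 0, 0],
    [2, 0, 0, 0],
    [0, 0, 0, 0],
  ],
)

```text
time_s: 5.15
tool_pos: [0.5803, 0.2946, 0.0972]
eef_rot: [0.428, 0.562, -0.433, 0.56]
ft_force: [-0.2, 0.2, -0.3]
grip_width: 0.0853
```

```bash
python3 -c "
from h import *
go(.5814,.2977,.013)
im=env.get_image('top');crop(im,110,100,200,150,4,'pics/t3.png')
im=env.get_image('scene');crop(im,150,30,200,150,4,'pics/s3.png')
print(proj(im,env.get_obs()['tool_pos']))"
```

```text
t 5.15 pos [0.5803 0.2946 0.0972] w 0.0853 F [-0.2  0.2 -0.3] q [ 0.4   0.51  1.65 -0.    0.99  1.71] 
 need cm [ 8.42  0.25 -0.28] jawdir [ 0.258 -0.966  0.002] R0 [-0.007 -0.004 -1.   ]
[320.96952265 123.26168235]
```

View pics/s3.png

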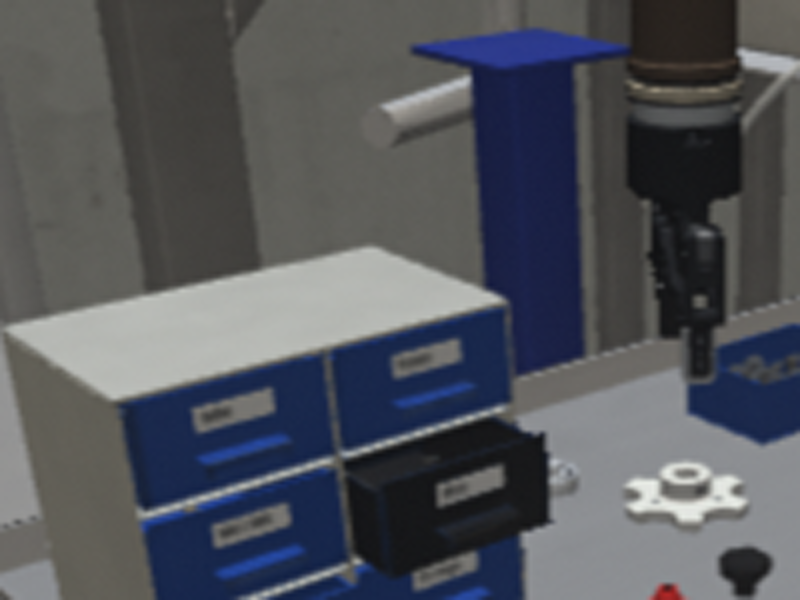

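View pics/t3.png

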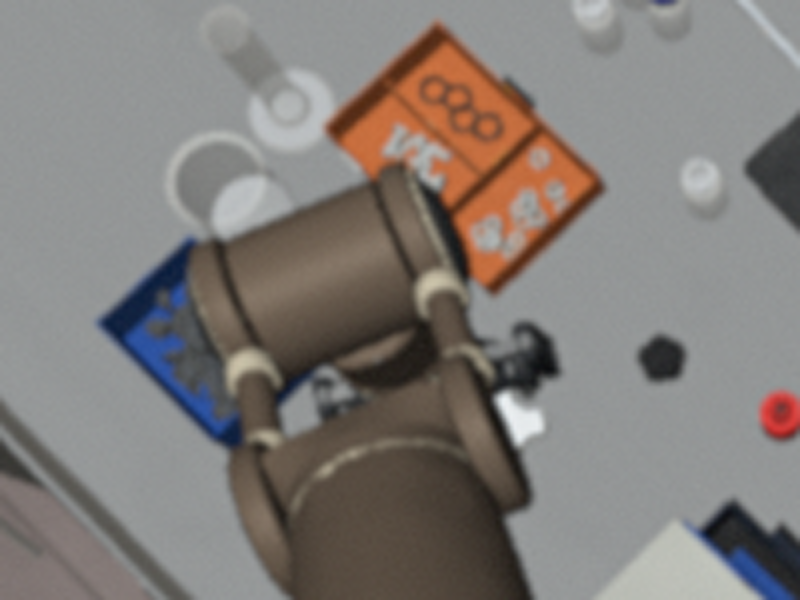

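Emit:
carry_out(
  commands=[
    [1, 0, 0, 0],
    [1, 0, 0, 0],
    [1, 0, 0, 0],
    [1, 0.1, -0.1, 0],
    [1, 0.1, -0.1, 0],
    [0, 0, 0, 0],
    [0, 0, 0, 0],
    [0, 0, 0, 0],
  ],
)

```text
time_s: 6.05
tool_pos: [0.5848, 0.2997, 0.0516]
eef_rot: [0.431, 0.561, -0.43, 0.561]
ft_force: [0.9, -0.0, -0.0]
grip_width: 0.0853
```

```bash
python3 -c "
from h import *
go(.5814,.2977,.0125)
im=env.get_image('scene');crop(im,270,100,100,75,8,'pics/s4.png')
print(proj(im,env.get_obs()['tool_pos']))"
```

```text
t 6.05 pos [0.5848 0.2997 0.0516] w 0.0853 F [ 0.9 -0.  -0. ] q [ 0.41  0.57  1.66 -0.    0.91  1.72] 
 need cm [ 3.91 -0.38  0.1 ] jawdir [ 0.259 -0.966 -0.   ] R0 [ 0.001  0.    -1.   ]
[321.88786829 139.39471367]
```

View pics/s4.png

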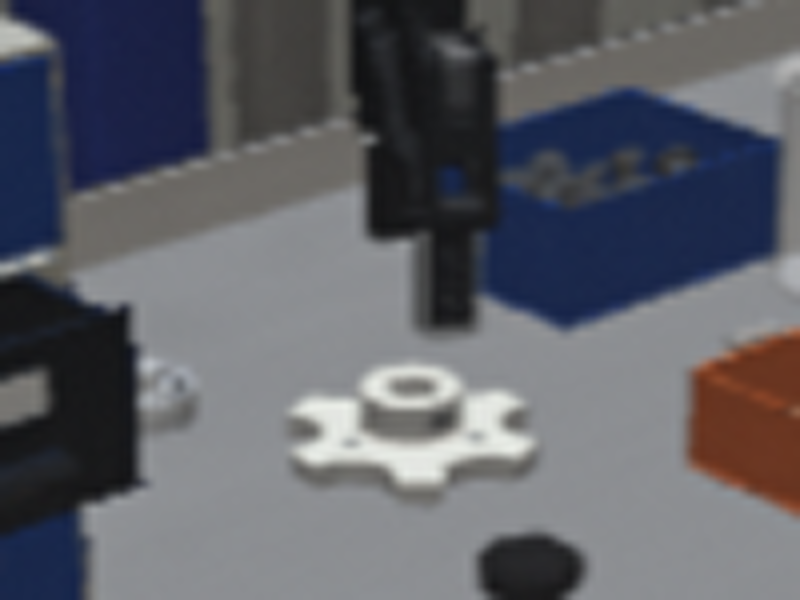

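Emit:
carry_out(
  commands=[
    [0, -0.2, 0.1, 0],
    [0, -0.2, 0, 0],
    [1, 0, 0, 0],
    [1, 0, 0, 0],
    [1, 0, 0, 0],
    [0.8, 0, 0, 0],
    [0, 0, 0, 0],
    [0, 0, 0, 0],
    [0, 0, 0, 0],
  ],
)

```text
time_s: 7.0
tool_pos: [0.5812, 0.2976, 0.0136]
eef_rot: [0.431, 0.561, -0.43, 0.561]
ft_force: [-0.1, 0.1, 0.2]
grip_width: 0.0857
```

```bash
python3 -c "
from h import *
go(.5814,.2977,.0125)
im=env.get_image('scene');crop(im,270,100,100,75,8,'pics/s5.png')
im=env.get_image('top');crop(im,180,160,100,75,8,'pics/t5.png')
print(proj(im,env.get_obs()['tool_pos']))"
```

```text
t 7.0 pos [0.5812 0.2976 0.0136] w 0.0857 F [-0.1  0.1  0.2] q [0.41 0.62 1.67 0.   0.85 1.72] 
 need cm [ 0.11  0.02 -0.  ] jawdir [ 0.259 -0.966 -0.   ] R0 [ 0.001  0.    -1.   ]
[229.12429339 206.47843687]
```

View pics/s5.png

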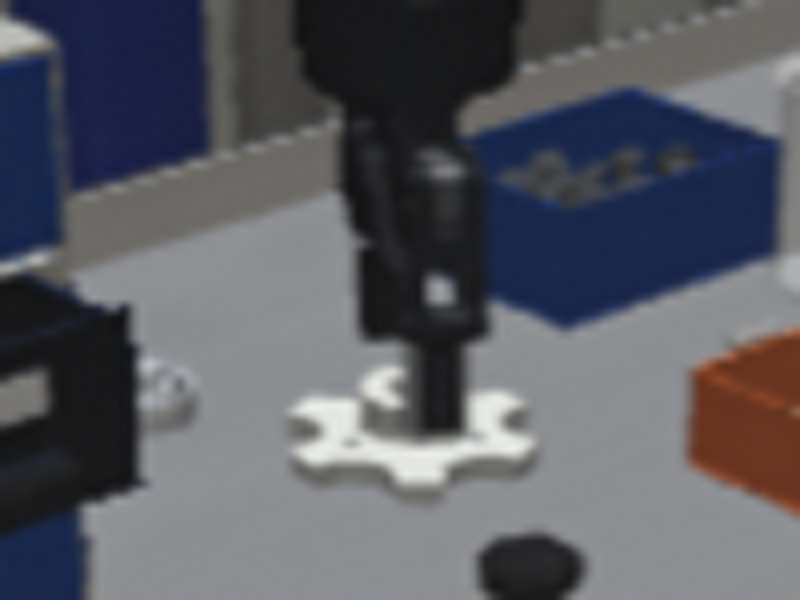

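The near finger stands beside the boss at crop (440,430), above the disc. Closing now.

Emit:
carry_out(
  commands=[
    [0, 0, 0, 0],
    [0, 0, 0, 0],
    [0, 0, 0, 0],
    [0, 0, 0, 0],
    [0, 0, 0, 0],
    [0, 0, 0, 0],
    [0, 0, 0, 0],
    [0, 0, 0, 0],
  ],
  gripper=-1,
  newtons=40,
)

```text
time_s: 7.9
tool_pos: [0.5811, 0.2978, 0.014]
eef_rot: [0.431, 0.561, -0.43, 0.561]
ft_force: [-1.2, -0.0, 5.5]
grip_width: 0.0344
```

Emit:
carry_out(
  commands=[
    [-0.5, 0, 0, 0],
    [-1, 0, 0, 0],
    [-1, 0, 0, 0],
    [-1, 0, 0, 0],
    [-1, 0, 0, 0],
    [0, 0, 0, 0],
    [0, 0, 0, 0],
  ],
)

```text
time_s: 8.6
tool_pos: [0.5811, 0.2976, 0.059]
eef_rot: [0.431, 0.561, -0.43, 0.561]
ft_force: [0.7, -0.0, -1.9]
grip_width: 0.0344
```

```bash
python3 -c "
from h import *
go(.67,.1,.26)
im=env.get_image('scene');crop(im,270,80,100,75,8,'pics/s6.png')
"
```

```text
t 8.6 pos [0.5811 0.2976 0.059 ] w 0.0344 F [ 0.7 -0.  -1.9] q [ 0.41  0.56  1.67 -0.    0.92  1.72] 
 need cm [-20.1    3.49  21.38] jawdir [ 0.259 -0.966 -0.   ] R0 [ 0.001  0.    -1.   ]
```

View pics/s6.png

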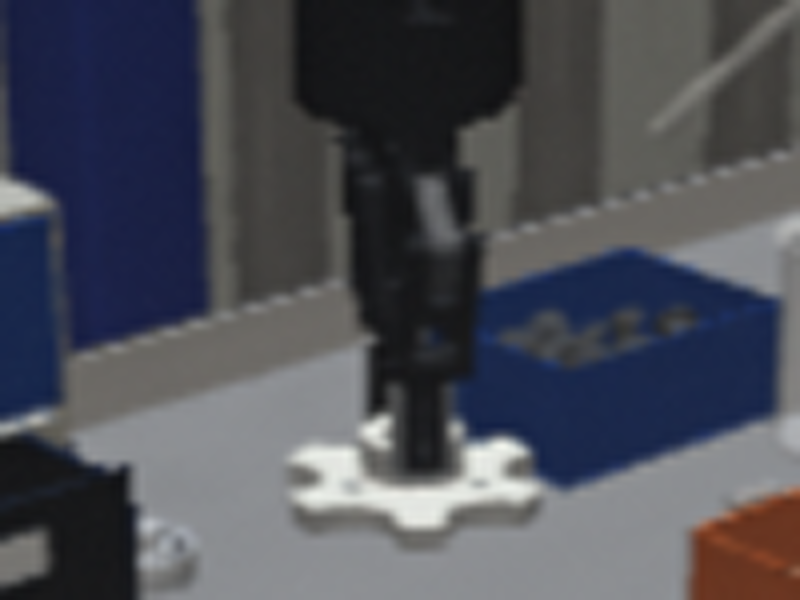

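The plate is held by the boss and hangs level (crop 415,490). I'll carry it to the stand.

Emit:
carry_out(
  commands=[
    [-2, 0, 0, 0],
    [-2, 0, 0, 0],
    [-2, 0, 0.5, 0],
    [-2, -0.2, 1.5, 0],
    [-1, -0.4, 2.8, 0],
    [0, -0.4, 2.8, 0],
    [0, -0.4, 2.8, 0],
    [0, -0.4, 2.8, 0],
    [0, -0.4, 2.8, 0],
    [0, -0.4, 2.8, 0],
    [0, -0.4, 2.8, 0],
    [0, -0.4, 2.8, 0],
    [0, -0.4, 2.8, 0],
    [0, -0.4, 2.8, 0],
    [0, -0.4, 2.8, 0],
    [0, -0.4, 2.8, 0],
    [0, -0.4, 2.8, 0],
    [0, -0.4, 2.8, 0],
    [0, -0.4, 2.8, 0],
    [0, -0.4, 2.8, 0],
  ],
)

```text
time_s: 10.65
tool_pos: [0.6375, -0.1726, 0.1473]
eef_rot: [0.43, 0.562, -0.431, 0.56]
ft_force: [0.5, -0.1, -0.6]
grip_width: 0.0345
```

```bash
python3 -c "
from h import *
go(.6468,-.2402,.1)"
```

```text
t 10.65 pos [ 0.6375 -0.1726  0.1473] w 0.0345 F [ 0.5 -0.1 -0.6] q [-0.33  0.46  1.61  0.    1.08  0.98] 
 need cm [ 4.72 -0.84  6.77] jawdir [ 0.259 -0.966 -0.001] R0 [-0.002  0.001 -1.   ]
```

Emit:
carry_out(
  commands=[
    [0, -0.2, 1.7, 0],
    [0, -0.2, 1.7, 0],
    [0, -0.2, 1.7, 0],
    [0, -0.2, 1.5, 0],
    [1.5, 0, 0, 0],
    [1.5, 0, 0, 0],
    [1.5, 0, 0, 0],
    [0.7, 0, 0, 0],
    [0, 0, 0, 0],
    [0, 0, 0, 0],
    [0, 0, 0, 0],
    [0, 0, 0, 0],
  ],
)

```text
time_s: 11.85
tool_pos: [0.6483, -0.2377, 0.0974]
eef_rot: [0.431, 0.56, -0.43, 0.562]
ft_force: [0.5, -0.3, -1.1]
grip_width: 0.0349
```

```bash
python3 -c "
from h import *
go(.6468,-.2402,.08)
snap(7)
s=load('pics/scene7.pkl');t=load('pics/top7.pkl')
crop(s,280,200,120,90,6,'pics/s7.png');crop(t,360,130,120,90,6,'pics/t7.png')
p=env.get_obs()['tool_pos']
print(proj(s,p),proj(t,p))"
```

```text
t 11.85 pos [ 0.6483 -0.2377  0.0974] w 0.0349 F [ 0.5 -0.3 -1.1] q [-0.41  0.57  1.55  0.    1.02  0.89] 
 need cm [ 1.74 -0.21  0.2 ] jawdir [ 0.259 -0.966  0.001] R0 [ 0.002 -0.001 -1.   ]
[337.52651718 243.27139419] [422.70705527 173.18492286]
```

View pics/s7.png

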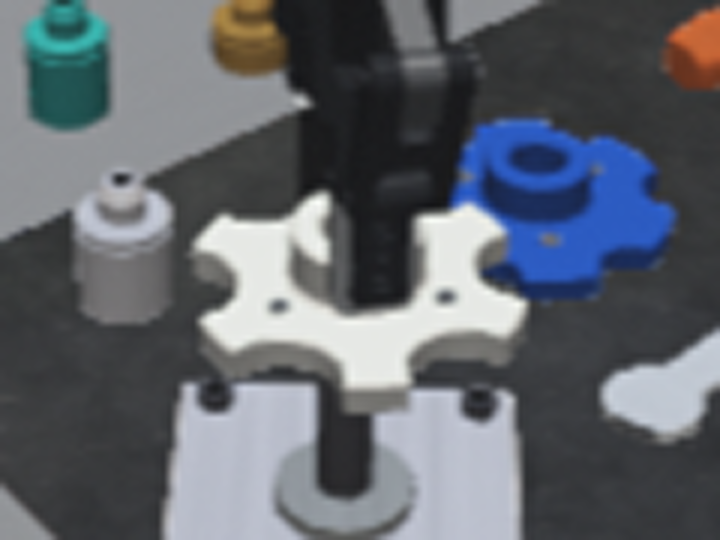

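View pics/t7.png

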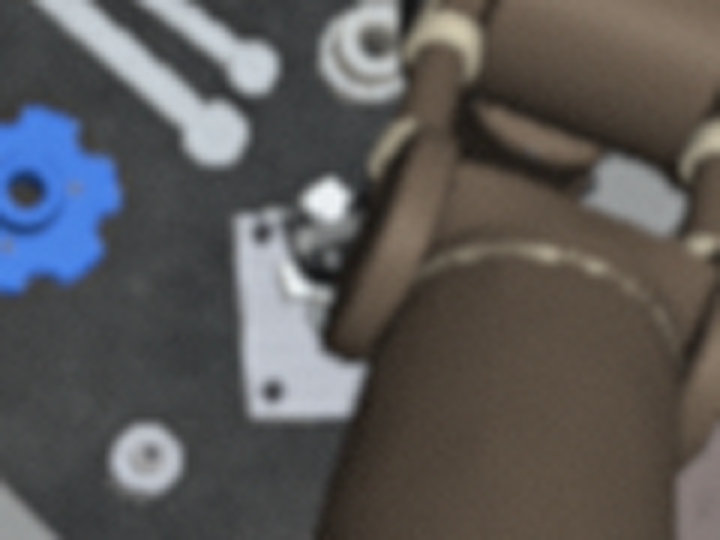

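```bash
python3 -c "
from h import *
from scipy.optimize import least_squares
s=load('pics/scene7.pkl')
P=np.array([unproj(s,(280+(x+.5)/6-.5,200+(y+.5)/6-.5),.0937)[:2] for x,y in((195,243),(222,214),(470,205),(505,232),(527,308),(520,335),(343,390),(408,388),(200,320),(222,350))])
r=least_squares(lambda c:np.hypot(*(P-c[:2]).T)-.046,[.65,-.24]);print(r.x,r.fun.round(4))
r=least_squares(lambda c:np.hypot(*(P-c[:2]).T)-c[2],[.65,-.24,.046]);print(r.x,r.fun.round(4))
"
```

```text
[ 0.65092177 -0.23997388] [ 0.0005  0.0007  0.0002 -0.0003 -0.0004  0.0014 -0.0001  0.0002 -0.0008
  0.0006]
[ 0.65090919 -0.2398862   0.04621488] [ 0.0002  0.0005 -0.     -0.0005 -0.0006  0.0012 -0.0003  0.     -0.001
  0.0004]
```

Emit:
carry_out(
  commands=[
    [0, -0.2, 0, 0],
    [0, 0, 0, 0],
    [0.6, 0, 0, 0],
    [0.6, 0, 0, 0],
    [0.6, 0, 0, 0],
    [0.6, 0, 0, 0],
    [0.4, 0, 0, 0],
    [0, 0, 0, 0],
    [0, 0, 0, 0],
  ],
)

```text
time_s: 12.85
tool_pos: [0.6456, -0.238, 0.0681]
eef_rot: [0.43, 0.561, -0.43, 0.561]
ft_force: [-0.5, -0.1, -0.1]
grip_width: 0.0346
```

```bash
python3 -c "
from h import *
go(.6468,-.2402,.0345)
snap(8)
s=load('pics/scene8.pkl')
crop(s,280,200,120,90,6,'pics/s8.png')"
```

```text
t 12.85 pos [ 0.6456 -0.238   0.0681] w 0.0346 F [-0.5 -0.1 -0.1] q [-0.42  0.6   1.57 -0.    0.97  0.89] 
 need cm [3.36 0.06 0.24] jawdir [ 0.259 -0.966 -0.   ] R0 [-0.  0. -1.]
```

View pics/s8.png

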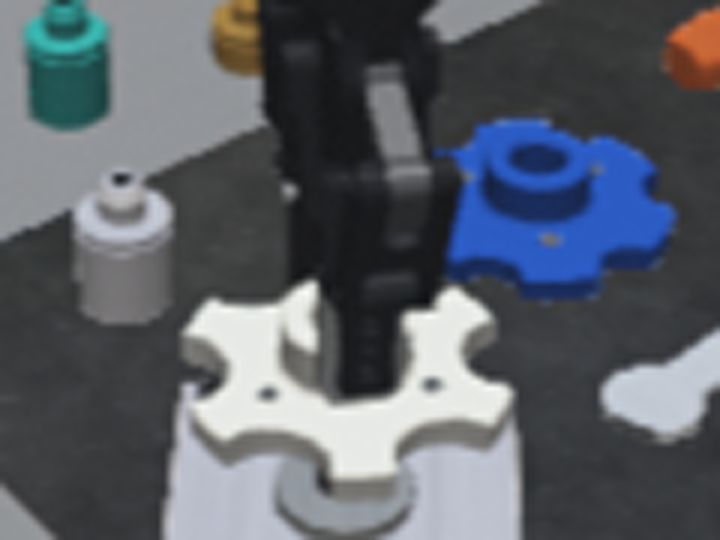

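No contact force, with the spindle tip now inside the bore. Continuing down.

Emit:
carry_out(
  commands=[
    [0.4, 0, 0, 0],
    [0.4, 0, 0, 0],
    [0.4, 0, 0, 0],
    [0.4, 0, 0, 0],
    [0.4, 0, 0, 0],
    [0, 0, 0, 0],
    [0, 0, 0, 0],
  ],
)

```text
time_s: 13.65
tool_pos: [0.6454, -0.2379, 0.048]
eef_rot: [0.43, 0.561, -0.43, 0.561]
ft_force: [-0.3, -0.3, -1.5]
grip_width: 0.0345
```

Emit:
carry_out(
  commands=[
    [0.3, 0, 0, 0],
    [0.3, 0, 0, 0],
    [0.3, 0, 0, 0],
    [0.3, 0, 0, 0],
    [0, 0, 0, 0],
    [0, 0, 0, 0],
  ],
)

```text
time_s: 14.25
tool_pos: [0.6454, -0.238, 0.036]
eef_rot: [0.43, 0.561, -0.43, 0.561]
ft_force: [-0.8, -0.3, -0.9]
grip_width: 0.0343
```

Emit:
carry_out(
  commands=[
    [0.1, 0, 0, 0],
    [0, 0, 0, 0],
    [0.1, 0, 0, 0],
    [0, 0, 0, 0],
    [0, 0, 0, 0],
  ],
)

```text
time_s: 14.75
tool_pos: [0.6458, -0.2381, 0.0345]
eef_rot: [0.431, 0.561, -0.43, 0.561]
ft_force: [0.1, -0.1, -0.2]
grip_width: 0.0344
```

Emit:
carry_out(
  commands=[
    [0.1, 0, 0, 0],
    [0, 0, 0, 0],
    [0, 0, 0, 0],
  ],
)

```text
time_s: 15.05
tool_pos: [0.6458, -0.2381, 0.0344]
eef_rot: [0.43, 0.561, -0.43, 0.561]
ft_force: [-1.6, -0.1, 6.0]
grip_width: 0.0345
```

Emit:
carry_out(
  commands=[
    [0.1, 0, 0, 0],
    [0, 0, 0, 0],
    [0, 0, 0, 0],
  ],
)

```text
time_s: 15.35
tool_pos: [0.6459, -0.2382, 0.0344]
eef_rot: [0.43, 0.561, -0.43, 0.561]
ft_force: [-3.8, 2.1, 8.7]
grip_width: 0.0346
```

Contact at 34.4 mm, which puts the underside at about 20.7 mm, seated on the flange. Releasing.

Emit:
carry_out(
  commands=[
    [-0.1, 0, 0, 0],
    [0, 0, 0, 0],
    [0, 0, 0, 0],
    [0, 0, 0, 0],
    [0, 0, 0, 0],
  ],
  gripper=0.4,
)

```text
time_s: 15.85
tool_pos: [0.6454, -0.2379, 0.0328]
eef_rot: [0.43, 0.561, -0.43, 0.561]
ft_force: [0.3, 0.4, -0.1]
grip_width: 0.0599
```

Emit:
carry_out(
  commands=[
    [-1, 0, 0, 0],
    [-2, 0, 0, 0],
    [-3, 0, 0, 0],
    [-3, 0, 0, 0],
    [-2, 0, 0, 0],
    [0, -1.5, -1.5, 0],
    [0, -2, -2, 0],
    [0, -2, -2, 0],
    [0, 0, 0, 0],
    [0, 0, 0, 0],
  ],
)

```text
time_s: 16.85
tool_pos: [0.5785, -0.1992, 0.1442]
eef_rot: [0.431, 0.56, -0.43, 0.562]
ft_force: [0.5, 0.2, 0.2]
grip_width: 0.0598
```

```bash
python3 -c "
from h import *
go(.5724,-.1362,.09)
snap(9)
s=load('pics/scene9.pkl');t=load('pics/top9.pkl')
crop(s,280,200,120,90,6,'pics/s9.png');crop(t,360,130,120,90,6,'pics/t9.png')"
```

```text
t 16.85 pos [ 0.5785 -0.1992  0.1442] w 0.0598 F [0.5 0.2 0.2] q [-0.4   0.37  1.73 -0.    1.03  0.91] 
 need cm [ 5.41  1.04 -6.25] jawdir [ 0.259 -0.966  0.001] R0 [ 0.002 -0.001 -1.   ]
```

View pics/s9.png

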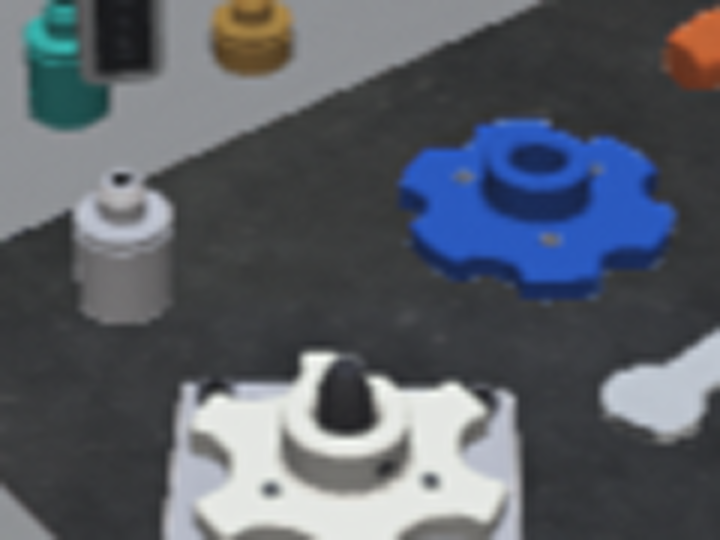

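View pics/t9.png

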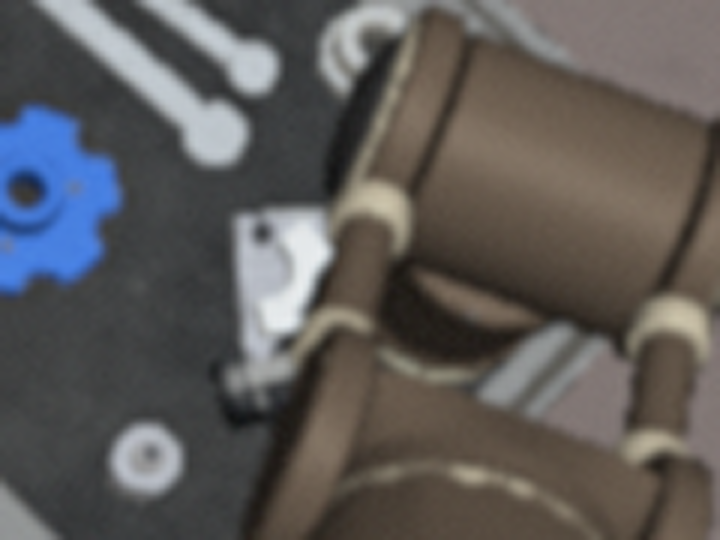

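White plate sits level with the spindle tip (crop 345,395) standing out of its boss. Now the silver sleeve.

Emit:
carry_out(
  commands=[
    [0, 0.3, -2, 0],
    [0, 0.3, -2, 0],
    [0, 0.3, -2.1, 0],
    [0, 0, 0, 0],
    [2, 0, 0, 0],
    [2, 0, 0, 0],
    [2, 0, 0, 0],
    [0, 0, 0, 0],
    [0, 0, 0, 0],
    [0, 0, 0, 0],
    [0, 0, 0, 0],
  ],
)

```text
time_s: 18.05
tool_pos: [0.5724, -0.1383, 0.0847]
eef_rot: [0.431, 0.56, -0.43, 0.562]
ft_force: [0.4, -0.6, 0.7]
grip_width: 0.0601
```

```bash
python3 -c "
from h import *
go(.572,-.1357,.0105)
snap(10)
s=load('pics/scene10.pkl')
crop(s,240,170,120,90,6,'pics/s10.png')"
```

```text
t 18.05 pos [ 0.5724 -0.1383  0.0847] w 0.0601 F [ 0.4 -0.6  0.7] q [-0.31  0.42  1.82 -0.    0.9   1.  ] 
 need cm [ 7.42  0.01 -0.28] jawdir [ 0.259 -0.966  0.002] R0 [ 0.003 -0.001 -1.   ]
```

View pics/s10.png

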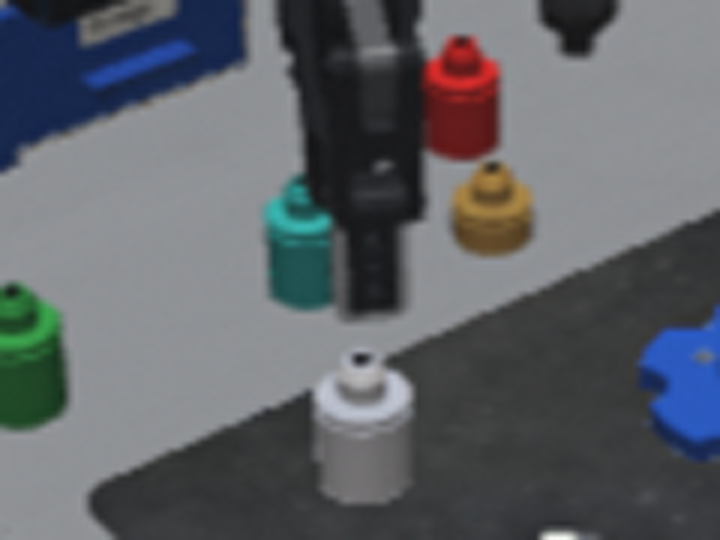

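Emit:
carry_out(
  commands=[
    [0, 0, -0.3, 0],
    [1.2, 0, 0, 0],
    [1.2, 0, 0, 0],
    [1.2, 0, 0, 0],
    [1.2, 0, 0, 0],
    [1.2, 0, 0, 0],
    [0.7, 0, 0, 0],
    [0.5, 0, 0, 0],
    [0, 0, 0, 0],
    [0, 0, 0, 0],
  ],
)

```text
time_s: 19.15
tool_pos: [0.5707, -0.1351, 0.0115]
eef_rot: [0.431, 0.561, -0.43, 0.561]
ft_force: [0.9, -0.1, 0.1]
grip_width: 0.0601
```

Emit:
carry_out(
  commands=[
    [0, 0, 0, 0],
    [0, 0, 0, 0],
    [0, 0, 0, 0],
    [0, 0, 0, 0],
    [0, 0, 0, 0],
    [0, 0, 0, 0],
  ],
  gripper=-1,
)

```text
time_s: 19.75
tool_pos: [0.5711, -0.1352, 0.0121]
eef_rot: [0.431, 0.56, -0.43, 0.561]
ft_force: [-0.5, 0.1, 6.6]
grip_width: 0.0291
```

Emit:
carry_out(
  commands=[
    [-1, 0, 0, 0],
    [-1.5, 0, 0, 0],
    [-2, 0, 0, 0],
    [-2, 0, 0, 0],
    [-2, 0, 0, 0],
    [-2, 0, 0, 0],
    [-2, 0, 0, 0],
    [0, 0, 0, 0],
    [0, 0, 0, 0],
  ],
)

```text
time_s: 20.65
tool_pos: [0.5705, -0.135, 0.1369]
eef_rot: [0.431, 0.561, -0.43, 0.561]
ft_force: [-0.4, 0.1, -1.7]
grip_width: 0.0288
```

```bash
python3 -c "
from h import *
go(.6457,-.2385,.12)
snap(11)
s=load('pics/scene11.pkl')
crop(s,240,130,120,90,6,'pics/s11.png')"
```

```text
t 20.65 pos [ 0.5705 -0.135   0.1369] w 0.0288 F [-0.4  0.1 -1.7] q [-0.31  0.34  1.8   0.    1.    1.  ] 
 need cm [ 1.7   4.58 11.94] jawdir [ 0.259 -0.966  0.001] R0 [ 0.001 -0.    -1.   ]
```

View pics/s11.png

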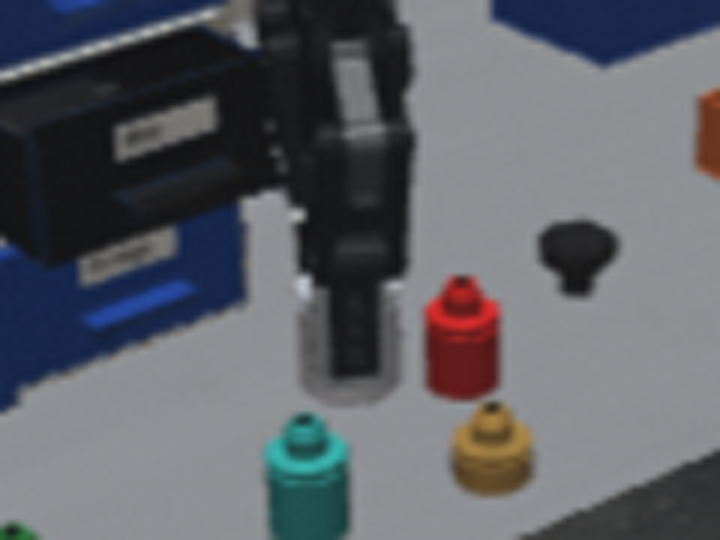

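Emit:
carry_out(
  commands=[
    [0, 0.5, 1, 0],
    [0, 0.8, 2.2, 0],
    [0, 0.8, 2.2, 0],
    [0, 0.8, 2.2, 0],
    [0, 0.8, 2.2, 0],
    [0, 0.8, 2, 0],
    [0, 0.1, 0.2, 0],
    [1.5, 0, 0, 0],
    [1.5, 0, 0, 0],
    [1.5, 0, 0, 0],
    [0, 0, 0, 0],
    [0, 0, 0, 0],
    [0, 0, 0, 0],
    [0, 0, 0, 0],
  ],
)

```text
time_s: 22.15
tool_pos: [0.6466, -0.2392, 0.0924]
eef_rot: [0.431, 0.56, -0.43, 0.562]
ft_force: [0.3, 0.8, -0.7]
grip_width: 0.0289
```

```bash
python3 -c "
from h import *
go(.6457,-.2385,.08)
snap(12)
s=load('pics/scene12.pkl')
crop(s,280,200,120,90,6,'pics/s12.png')
p=env.get_obs()['tool_pos']; print(proj(s,p),(proj(s,p-[0,0,.0096])-[280,200])*6)"
```

```text
t 22.15 pos [ 0.6466 -0.2392  0.0924] w 0.0289 F [ 0.3  0.8 -0.7] q [-0.42  0.57  1.56 -0.    1.01  0.89] 
 need cm [ 1.24 -0.07 -0.09] jawdir [ 0.259 -0.966  0.001] R0 [ 0.002 -0.001 -1.   ]
[336.49211582 246.22063447] [338.48017181 305.96042662]
```

View pics/s12.png

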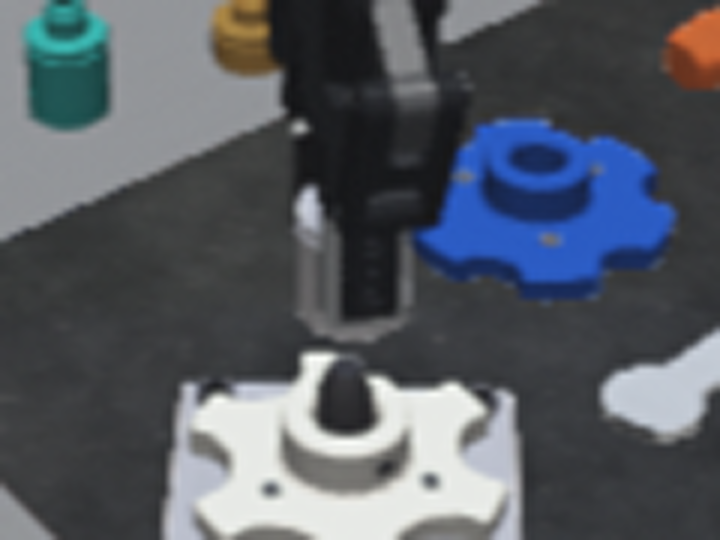

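```bash
python3 -c "
from h import *
s=load('pics/scene12.pkl')
U=lambda x,y,z:unproj(s,(280+(x+.5)/6-.5,200+(y+.5)/6-.5),z)
print(U(355,311,.0828),U(346,366,.0627),'boss',U(347,400,.0467))
for c,z,r in((U(355,311,.0828),.0828,.015),((.6485,-.24),.0467,.018),((.6485,-.24),.0467,.0095),((.6485,-.24),.0627,.0045)):
  P=np.array([(proj(s,(c[0]+r*np.cos(a),c[1]+r*np.sin(a),z))-[280,200])*6+2.5 for a in np.linspace(0,6.28,40)]);print(P.min(0),P.max(0))
"
```

```text
[ 0.65031371 -0.24009566  0.0828    ] [ 0.64812992 -0.23867563  0.0627    ] boss [ 0.64845205 -0.23383356  0.0467    ]
[299.09827371 276.77664935] [411.0040301 346.5729652]
[281.05413306 372.46354359] [411.7465901  458.80263671]
[311.88525803 392.14528965] [380.83194408 437.69575187]
[330.66103305 358.59019045] [363.69998581 379.88646208]
```

Emit:
carry_out(
  commands=[
    [0, -0.2, 0.1, 0],
    [0, 0, 0, 0],
    [0.5, 0, 0, 0],
    [0.5, 0, 0, 0],
    [0.5, 0, 0, 0],
    [0.5, 0, 0, 0],
    [0.5, 0, 0, 0],
    [0, 0, 0, 0],
    [0, 0, 0, 0],
  ],
)

```text
time_s: 23.15
tool_pos: [0.644, -0.2404, 0.0659]
eef_rot: [0.43, 0.561, -0.431, 0.561]
ft_force: [-0.3, -0.1, -1.2]
grip_width: 0.0288
```

```bash
python3 -c "
from h import *
go(.6457,-.2385,.0563)
snap(13)
s=load('pics/scene13.pkl')
crop(s,280,200,120,90,6,'pics/s13.png')"
```

```text
t 23.15 pos [ 0.644  -0.2404  0.0659] w 0.0288 F [-0.3 -0.1 -1.2] q [-0.42  0.6   1.57 -0.    0.97  0.89] 
 need cm [ 0.96  0.21 -0.14] jawdir [ 0.259 -0.966 -0.   ] R0 [-0.001  0.    -1.   ]
```

View pics/s13.png

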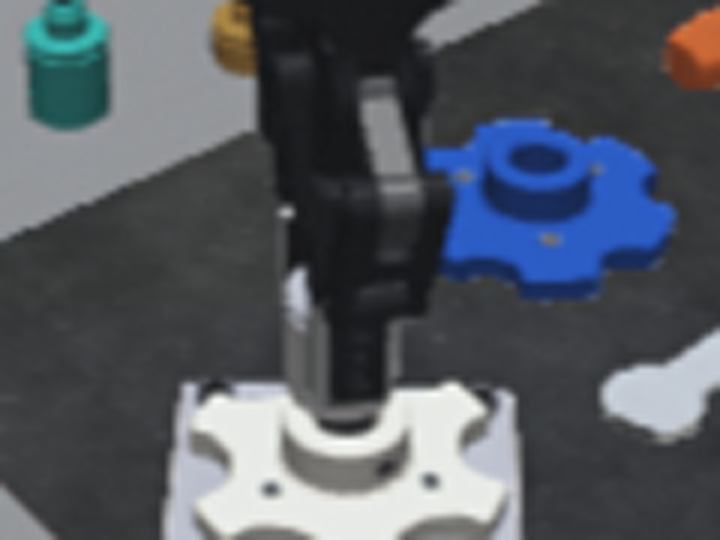

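The spindle tip is inside the sleeve, which sits about 1 mm left of the boss. Nudging and lowering.

Emit:
carry_out(
  commands=[
    [0, 0.1, 0, 0],
    [0.3, 0, 0, 0],
    [0.3, 0, 0, 0],
    [0.2, 0, 0, 0],
    [0, 0, 0, 0],
    [0, 0, 0, 0],
  ],
)

```text
time_s: 23.85
tool_pos: [0.645, -0.2397, 0.0578]
eef_rot: [0.431, 0.561, -0.43, 0.561]
ft_force: [0.9, 1.2, -1.4]
grip_width: 0.0286
```

Emit:
carry_out(
  commands=[
    [0.1, 0, 0, 0],
    [0, 0, 0, 0],
    [0.1, 0, 0, 0],
    [0, 0, 0, 0],
    [0, 0, 0, 0],
  ],
)

```text
time_s: 24.35
tool_pos: [0.6452, -0.2399, 0.0564]
eef_rot: [0.431, 0.561, -0.43, 0.561]
ft_force: [0.2, 2.6, 0.6]
grip_width: 0.029
```

Emit:
carry_out(
  commands=[
    [0.1, 0, 0, 0],
    [0, 0, 0, 0],
    [0, 0, 0, 0],
  ],
)

```text
time_s: 24.65
tool_pos: [0.6453, -0.2399, 0.0562]
eef_rot: [0.431, 0.561, -0.43, 0.561]
ft_force: [-0.8, 4.4, 5.3]
grip_width: 0.0286
```

Seated at 56.2 mm, as predicted. Releasing.

Emit:
carry_out(
  commands=[
    [-0.1, 0, 0, 0],
    [0, 0, 0, 0],
    [0, 0, 0, 0],
    [0, 0, 0, 0],
    [0, 0, 0, 0],
  ],
  gripper=0.4,
)

```text
time_s: 25.15
tool_pos: [0.645, -0.2406, 0.056]
eef_rot: [0.43, 0.561, -0.431, 0.561]
ft_force: [-0.1, -0.0, -0.3]
grip_width: 0.0598
```

Emit:
carry_out(
  commands=[
    [-1, 0, 0, 0],
    [-2, 0, 0, 0],
    [-3, 0, 0, 0],
    [-3, 0, 0, 0],
    [-1, 0, 0, 0],
    [0, 0.5, -2, 0],
    [0, 0.5, -3, 0],
    [0, 0.5, -3, 0],
    [0, 0, -3, 0],
    [0, 0, 0, 0],
    [0, 0, 0, 0],
  ],
)

```text
time_s: 26.25
tool_pos: [0.63, -0.1284, 0.1547]
eef_rot: [0.429, 0.562, -0.43, 0.561]
ft_force: [0.4, -0.2, 0.0]
grip_width: 0.0597
```

```bash
python3 -c "
from h import *
go(.705,-.0862,.06)
snap(14)
s=load('pics/scene14.pkl');t=load('pics/top14.pkl')
crop(s,280,200,120,90,6,'pics/s14.png')
crop(t,330,130,120,90,6,'pics/t14.png')"
```

```text
t 26.25 pos [ 0.63   -0.1284  0.1547] w 0.0597 F [ 0.4 -0.2  0. ] q [-0.27  0.42  1.65 -0.    1.08  1.04] 
 need cm [ 9.45  8.37 -2.1 ] jawdir [ 0.261 -0.965 -0.001] R0 [-0.003  0.001 -1.   ]
```

View pics/s14.png

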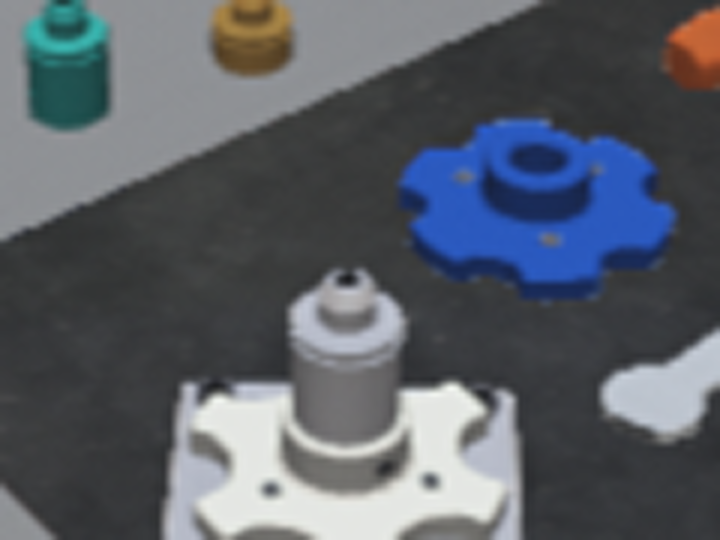

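View pics/t14.png

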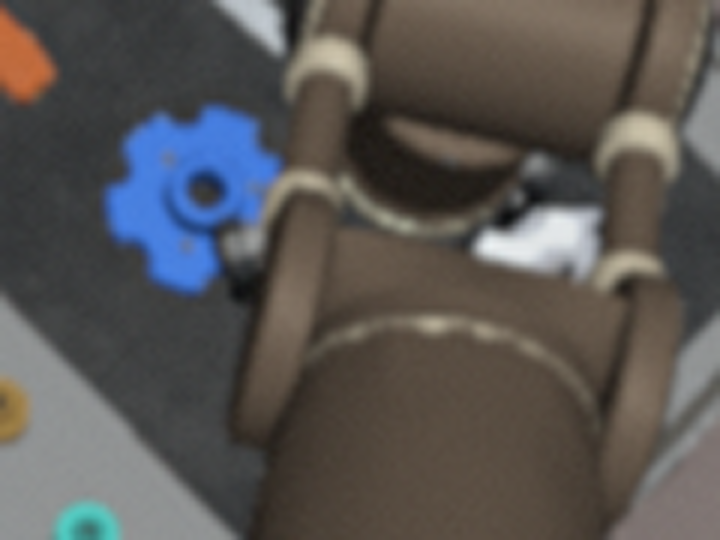

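Sleeve is home, level on the white boss (crop 347,330). Next is the blue plate.

Emit:
carry_out(
  commands=[
    [0, 2, -0.5, 0],
    [0, 2, -0.5, 0],
    [0, 2, -0.5, 0],
    [0, 2, -0.4, 0],
    [1, 0.3, 0, 0],
    [2, 0, 0, 0],
    [2, 0, 0, 0],
    [2, 0, 0, 0],
    [2, 0, 0, 0],
    [0, 0, 0, 0],
    [0, 0, 0, 0],
    [0, 0, 0, 0],
    [0, 0, 0, 0],
  ],
)

```text
time_s: 27.65
tool_pos: [0.7075, -0.0908, 0.068]
eef_rot: [0.431, 0.56, -0.43, 0.562]
ft_force: [0.8, -0.4, 0.3]
grip_width: 0.0598
```

```bash
python3 -c "
from h import *
go(.7045,-.0866,.017)
snap(15)
s=load('pics/scene15.pkl');t=load('pics/top15.pkl')
crop(s,310,180,120,90,6,'pics/s15.png')"
```

```text
t 27.65 pos [ 0.7075 -0.0908  0.068 ] w 0.0598 F [ 0.8 -0.4  0.3] q [-0.19  0.64  1.5  -0.    1.    1.12] 
 need cm [ 5.1  -0.2  -0.49] jawdir [ 0.259 -0.966  0.001] R0 [ 0.003 -0.001 -1.   ]
```

View pics/s15.png

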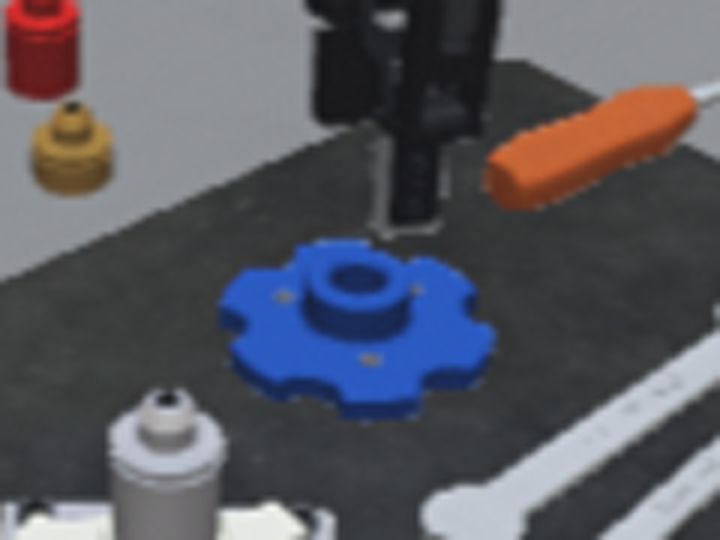

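Emit:
carry_out(
  commands=[
    [0, -0.2, -0.4, 0],
    [0, 0, -0.1, 0],
    [1, 0, 0, 0],
    [1, 0, 0, 0],
    [0, 0, 0, 0],
    [0, 0, 0, 0],
    [0, 0, 0, 0],
  ],
)

```text
time_s: 28.45
tool_pos: [0.7033, -0.086, 0.0461]
eef_rot: [0.43, 0.561, -0.43, 0.561]
ft_force: [0.1, 0.6, -0.0]
grip_width: 0.0598
```

```bash
python3 -c "
from h import *
go(.7045,-.0866,.017)
snap(16)
s=load('pics/scene16.pkl')
crop(s,310,180,120,90,6,'pics/s16.png')
p=env.get_obs()['tool_pos'];print(*[(proj(s,p+[.0078*k,-.029*k,.005])-[310,180])*6 for k in(0,1)])"
```

```text
t 28.45 pos [ 0.7033 -0.086   0.0461] w 0.0598 F [ 0.1  0.6 -0. ] q [-0.18  0.66  1.52 -0.    0.96  1.13] 
 need cm [2.91 0.1  0.09] jawdir [ 0.259 -0.966  0.   ] R0 [-0. -0. -1.]
[349.62702541 217.9719367 ] [376.92721817 268.95488238]
```

View pics/s16.png

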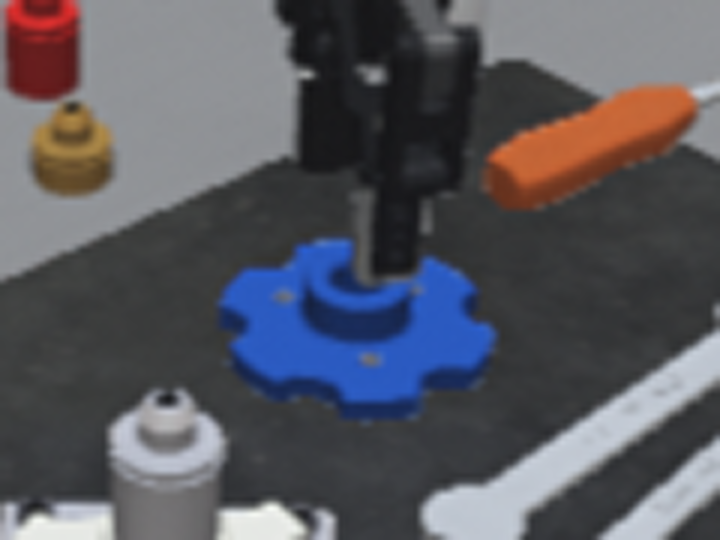

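Emit:
carry_out(
  commands=[
    [0.8, 0.1, 0.1, 0],
    [0.8, 0, 0, 0],
    [0.8, 0, 0, 0],
    [0.5, 0, 0, 0],
    [0, 0, 0, 0],
    [0, 0, 0, 0],
  ],
)

```text
time_s: 29.15
tool_pos: [0.7042, -0.0866, 0.0168]
eef_rot: [0.43, 0.561, -0.431, 0.561]
ft_force: [0.7, -0.4, 0.0]
grip_width: 0.0597
```

Emit:
carry_out(
  commands=[
    [0, 0, 0, 0],
    [0, 0, 0, 0],
    [0, 0, 0, 0],
    [0, 0, 0, 0],
    [0, 0, 0, 0],
    [0, 0, 0, 0],
  ],
  gripper=-1,
)

```text
time_s: 29.75
tool_pos: [0.7052, -0.0867, 0.0182]
eef_rot: [0.431, 0.56, -0.43, 0.561]
ft_force: [-0.4, 0.4, 5.0]
grip_width: 0.0333
```

Emit:
carry_out(
  commands=[
    [-0.5, 0, 0, 0],
    [-1.5, 0, 0, 0],
    [-2, 0, 0, 0],
    [-2, 0, 0, 0],
    [-2, 0, 0, 0],
    [-2, 0, 0, 0],
    [-2, 0, 0, 0],
    [0, 0, 0, 0],
    [0, 0, 0, 0],
  ],
)

```text
time_s: 30.65
tool_pos: [0.7049, -0.0868, 0.1388]
eef_rot: [0.431, 0.56, -0.43, 0.562]
ft_force: [0.6, -0.1, -1.8]
grip_width: 0.0334
```

```bash
python3 -c "
from h import *
go(.6455,-.2388,.12)
snap(17)
s=load('pics/scene17.pkl')
crop(s,310,130,120,90,6,'pics/s17.png')"
```

```text
t 30.65 pos [ 0.7049 -0.0868  0.1388] w 0.0334 F [ 0.6 -0.1 -1.8] q [-0.18  0.55  1.48 -0.    1.11  1.13] 
 need cm [ 1.87 -9.68 13.14] jawdir [ 0.259 -0.966  0.001] R0 [ 0.002 -0.    -1.   ]
```

View pics/s17.png

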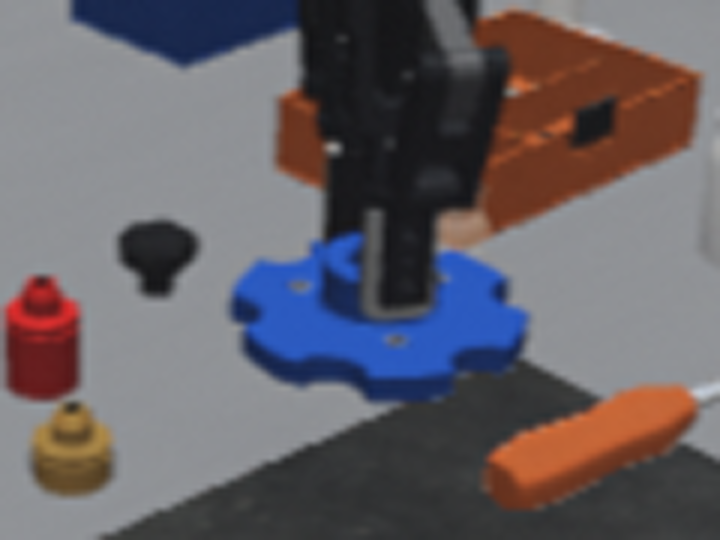

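Blue plate held level. Carrying to the stand above the neck.

Emit:
carry_out(
  commands=[
    [0, -0.7, 1, 0],
    [0, -1.6, 2, 0],
    [0, -1.6, 2.2, 0],
    [0, -1.6, 2.2, 0],
    [0, -1.6, 2.2, 0],
    [0, -1.6, 2.2, 0],
    [0, -1, 1.4, 0],
    [0.5, 0, 0, 0],
    [0.5, 0, 0, 0],
    [0, 0, 0, 0],
    [0, 0, 0, 0],
    [0, 0, 0, 0],
    [0, 0, 0, 0],
  ],
)

```text
time_s: 32.05
tool_pos: [0.6454, -0.2386, 0.1275]
eef_rot: [0.43, 0.561, -0.43, 0.561]
ft_force: [0.2, 1.0, -1.9]
grip_width: 0.0334
```

```bash
python3 -c "
from h import *
go(.6455,-.2388,.0964)
snap(18)
s=load('pics/scene18.pkl')
crop(s,275,180,120,90,6,'pics/s18.png')"
```

```text
t 32.05 pos [ 0.6454 -0.2386  0.1275] w 0.0334 F [ 0.2  1.  -1.9] q [-0.42  0.53  1.55  0.    1.07  0.89] 
 need cm [3.11 0.   0.03] jawdir [ 0.26  -0.966  0.   ] R0 [ 0. -0. -1.]
```

View pics/s18.png

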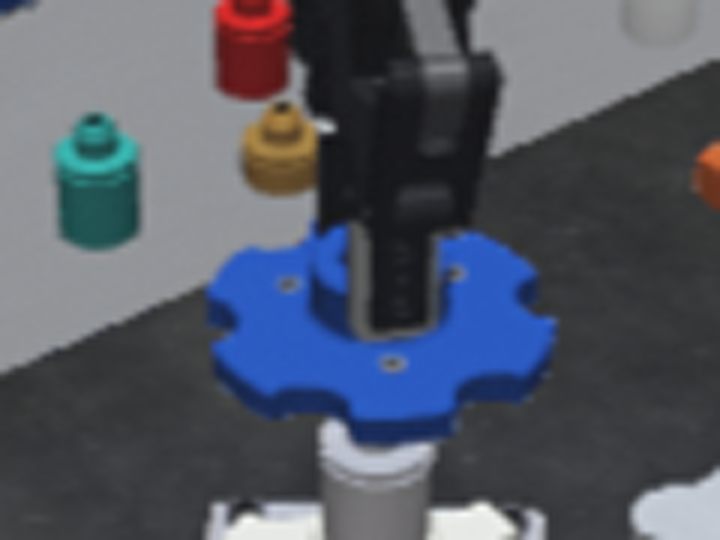

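```bash
python3 -c "
from h import *
s=load('pics/scene18.pkl')
U=lambda x,y,z,x0,y0:unproj(s,(x0+(x+.5)/6-.5,y0+(y+.5)/6-.5),z)
print(U(378.3,306.7,.1218,275,180),'neck',U(347,280,.0927,280,200))
Hs=np.array([U(x,y,.1218,275,180)[:2] for x,y in((288,284),(455,273),(392,363))]);print(Hs,[np.hypot(*(Hs[i]-Hs[i-1])) for i in range(3)])
for c,z,r in(((.6485,-.24),.0927,.0055),((.6485,-.24),.0807,.015)):
  P=np.array([(proj(s,(c[0]+r*np.cos(a),c[1]+r*np.sin(a),z))-[280,200])*6+2.5 for a in np.linspace(0,6.28,40)]);print(P.min(0),P.max(0))
"
```

```text
[ 0.64786616 -0.23791562  0.1218    ] neck [ 0.64800763 -0.23962153  0.0927    ]
[[ 0.62361021 -0.22909   ]
 [ 0.6677016  -0.22111753]
 [ 0.65221838 -0.26218575]] [np.float64(0.043746502013596984), np.float64(0.04480637305405185), np.float64(0.043889966873640475)]
[328.15119971 268.36616367] [369.45532615 293.69266993]
[292.34202812 282.44545661] [404.0266256  352.33689592]
```

Emit:
carry_out(
  commands=[
    [0, 0, 0.2, 0],
    [0, 0, 0, 0],
    [0.4, 0, 0, 0],
    [0.4, 0, 0, 0],
    [0.4, 0, 0, 0],
    [0.4, 0, 0, 0],
    [0.4, 0, 0, 0],
    [0.2, 0, 0, 0],
    [0, 0, 0, 0],
    [0, 0, 0, 0],
  ],
)

```text
time_s: 33.15
tool_pos: [0.6455, -0.2412, 0.1053]
eef_rot: [0.43, 0.561, -0.43, 0.561]
ft_force: [-0.4, 0.1, -1.7]
grip_width: 0.0334
```

Emit:
carry_out(
  commands=[
    [0.2, 0, 0, 0],
    [0.2, 0, 0, 0],
    [0.2, 0, 0, 0],
    [0, 0, 0, 0],
    [0, 0, 0, 0],
  ],
)

```text
time_s: 33.65
tool_pos: [0.6453, -0.2412, 0.0991]
eef_rot: [0.43, 0.561, -0.43, 0.561]
ft_force: [0.4, 0.4, -2.4]
grip_width: 0.0339
```

Emit:
carry_out(
  commands=[
    [0.1, 0, 0, 0],
    [0, 0, 0, 0],
    [0.1, 0, 0, 0],
    [0, 0, 0, 0],
    [0, 0, 0, 0],
  ],
)

```text
time_s: 34.15
tool_pos: [0.6453, -0.2412, 0.0972]
eef_rot: [0.43, 0.561, -0.43, 0.561]
ft_force: [0.3, 0.9, -2.2]
grip_width: 0.0336
```

Emit:
carry_out(
  commands=[
    [0.1, 0, 0, 0],
    [0, 0, 0, 0],
    [0, 0, 0, 0],
  ],
)

```text
time_s: 34.45
tool_pos: [0.6454, -0.2412, 0.0963]
eef_rot: [0.43, 0.561, -0.43, 0.561]
ft_force: [-0.5, 0.5, -1.6]
grip_width: 0.0332
```

```bash
python3 -c "
from h import *
go(.6455,-.2388,.0964)
snap(19)
s=load('pics/scene19.pkl')
crop(s,275,190,120,90,6,'pics/s19.png')"
```

```text
t 34.45 pos [ 0.6454 -0.2412  0.0963] w 0.0332 F [-0.5  0.5 -1.6] q [-0.42  0.57  1.56  0.    1.02  0.89] 
 need cm [-0.01  0.07 -0.23] jawdir [ 0.259 -0.966  0.   ] R0 [ 0.  0. -1.]
```

View pics/s19.png

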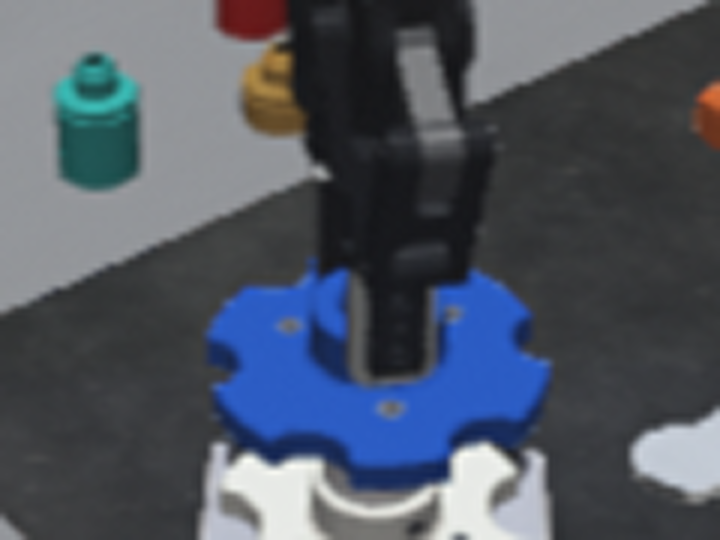

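No contact yet. I'll keep lowering in 1 mm steps.

Emit:
carry_out(
  commands=[
    [0.1, 0, 0, 0],
    [0, 0, 0, 0],
    [0, 0, 0, 0],
  ],
)

```text
time_s: 34.85
tool_pos: [0.6457, -0.2412, 0.0962]
eef_rot: [0.431, 0.561, -0.43, 0.561]
ft_force: [-1.9, 1.3, 3.3]
grip_width: 0.0328
```

Emit:
carry_out(
  commands=[
    [0.1, 0, 0, 0],
    [0, 0, 0, 0],
    [0, 0, 0, 0],
  ],
)

```text
time_s: 35.15
tool_pos: [0.6459, -0.2412, 0.0961]
eef_rot: [0.431, 0.561, -0.43, 0.561]
ft_force: [-2.4, 2.1, 8.4]
grip_width: 0.0335
```

Contact at 96.2 mm against 96.4 predicted, so it is seated. Releasing and heading for the knob.

Emit:
carry_out(
  commands=[
    [-0.1, 0, 0, 0],
    [0, 0, 0, 0],
    [0, 0, 0, 0],
    [0, 0, 0, 0],
    [0, 0, 0, 0],
  ],
  gripper=0.4,
)

```text
time_s: 35.65
tool_pos: [0.6453, -0.2412, 0.0948]
eef_rot: [0.43, 0.561, -0.431, 0.561]
ft_force: [0.1, -0.2, 0.8]
grip_width: 0.0596
```

Emit:
carry_out(
  commands=[
    [-1, 0, 0, 0],
    [-2, 0, 0, 0],
    [-3, 0, 0, 0],
    [-3, 0, 0, 0],
    [0, 0, -1, 0],
    [0, 0, -3, 0],
    [0, 0.5, -4, 0],
    [0, 0.5, -4, 0],
    [0, 0.5, -4, 0],
    [0, 0.5, -4, 0],
    [0, 0.5, -4, 0],
    [0, 0.5, -4, 0],
    [0, 0.5, -4, 0],
    [0, 0.5, -3, 0],
    [0, 0.5, -2, 0],
    [0, 0, 0, 0],
    [0, 0, 0, 0],
  ],
)

```text
time_s: 37.35
tool_pos: [0.5926, 0.1282, 0.185]
eef_rot: [0.43, 0.561, -0.43, 0.561]
ft_force: [0.2, -0.4, 0.5]
grip_width: 0.06
```

```bash
python3 -c "
from h import *
go(.6275,.1665,.08)
snap(20)
s=load('pics/scene20.pkl');t=load('pics/top20.pkl')
crop(s,280,200,120,90,6,'pics/s20.png');crop(t,360,140,100,75,8,'pics/t20.png')
crop(s,290,130,100,75,8,'pics/s20b.png')"
```

```text
t 37.35 pos [0.5926 0.1282 0.185 ] w 0.06 F [ 0.2 -0.4  0.5] q [ 0.14  0.32  1.72 -0.    1.1   1.45] 
 need cm [10.5   4.38 -2.8 ] jawdir [ 0.26  -0.966  0.001] R0 [-0.    -0.001 -1.   ]
```

View pics/s20.png

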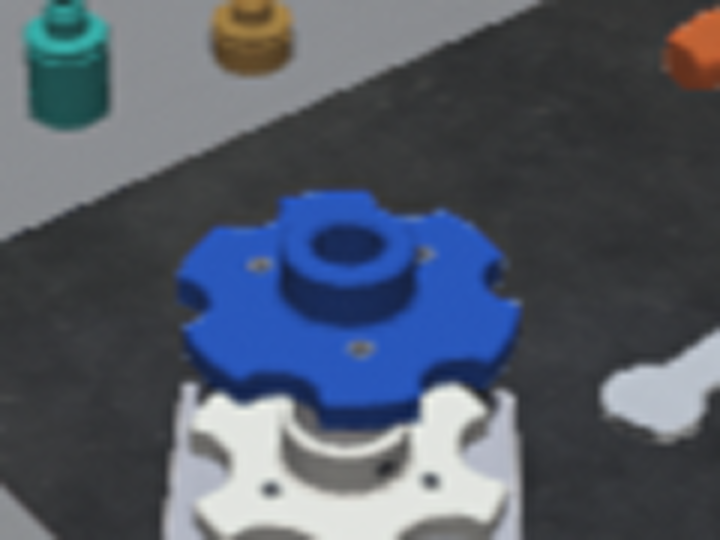

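View pics/t20.png

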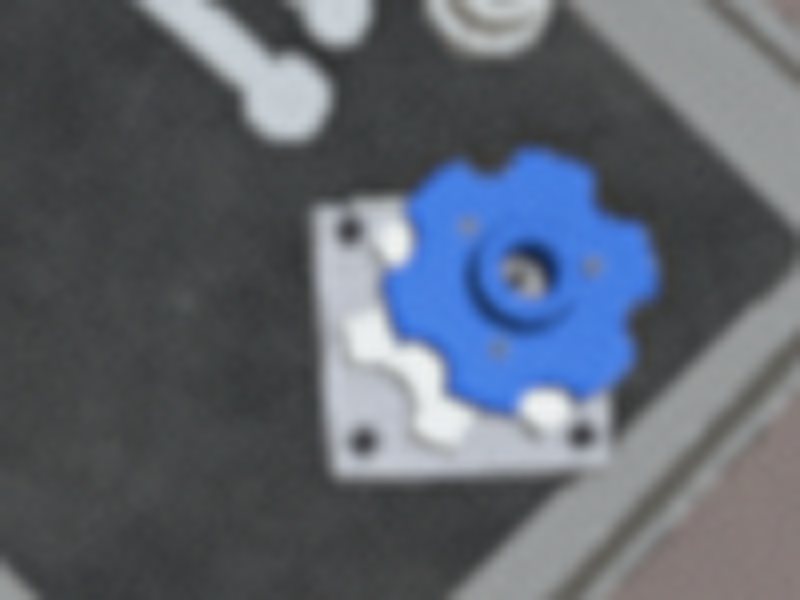

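View pics/s20b.png

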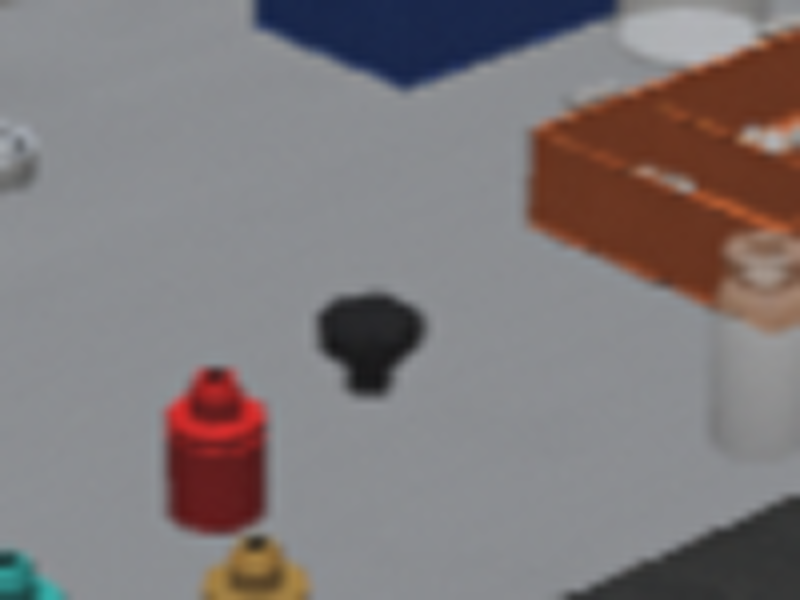

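Blue plate sits level (bore at scene crop (348,245)). The knob is five-sided, so I'll measure its angle and centre.

```bash
python3 -c "
from h import *
from scipy.optimize import least_squares
t=load('pics/top0.pkl');g=t['color'].astype(float).mean(2)
x0,y0=262,175;b=g[y0:y0+28,x0:x0+28]
m=(b<75);yy,xx=np.nonzero(m);print(m.sum(),xx.mean()+x0,yy.mean()+y0)
B=cv2.resize(b.astype(np.float32),None,fx=8,fy=8,interpolation=cv2.INTER_CUBIC);M=(B<90).astype(np.uint8)
c=max(cv2.findContours(M,0,1)[0],key=cv2.contourArea)[:,0]
P=np.array([unproj(t,(x0+(u+.5)/8-.5,y0+(v+.5)/8-.5),.022)[:2] for u,v in c])
# centroid of polygon
A=cv2.moments((P*1e5).astype(np.float32)[:,None]);C=np.array([A['m10'],A['m01']])/A['m00']/1e5;print(C)
d=P-C;a=np.arctan2(d[:,1],d[:,0]);r=np.hypot(*d.T)
o=np.argsort(a);aa=np.linspace(-np.pi,np.pi,361)[:-1];rr=np.interp(aa,a[o],r[o],period=2*np.pi)
for k in(4,5,6):
  F=(rr*np.exp(-1j*k*aa)).mean();print(k,abs(F)*2000,np.degrees(-np.angle(F))/k)
print(rr.min(),rr.max(),rr[::15].round(4))
"
```

```text
89 275.13483146067415 189.31460674157304
[0.62714668 0.16691204]
4 0.12468750172930877 -11.930346195619471
5 0.8092478223804841 7.509810945595956
6 0.10328524077171311 -27.321528091728567
0.01474751786009365 0.017209722036624544 [0.0159 0.0155 0.0165 0.017  0.0162 0.0153 0.0158 0.0164 0.0162 0.016
 0.0154 0.0158 0.0168 0.0167 0.0158 0.0152 0.0163 0.0169 0.0168 0.0153
 0.0148 0.0157 0.0168 0.0165]
```

Emit:
carry_out(
  commands=[
    [0, 2.2, -1.4, -5],
    [0, 2.2, -1.4, -5],
    [2, 0, 0, 0],
    [2, 0, 0, 0],
    [2, 0, 0, 0],
    [2, 0, 0, 0],
    [2, 0, 0, 0],
    [2, 0, 0, 0],
    [0, 0, 0, 0],
    [0, 0, 0, 0],
    [0, 0, 0, 0],
    [0, 0, 0, 0],
  ],
)

```text
time_s: 38.65
tool_pos: [0.628, 0.1677, 0.067]
eef_rot: [0.381, 0.596, -0.379, 0.597]
ft_force: [0.2, -0.2, 0.9]
grip_width: 0.0595
```

```bash
python3 -c "
from h import *
go(.628,.168,.014)
snap(21)
s=load('pics/scene21.pkl')
crop(s,290,130,100,75,8,'pics/s21.png')"
```

```text
t 38.65 pos [0.628  0.1677 0.067 ] w 0.0595 F [ 0.2 -0.2  0.9] q [ 0.19  0.54  1.67 -0.    0.93  1.33] 
 need cm [ 5.3   0.   -0.03] jawdir [ 0.422 -0.906  0.001] R0 [ 0.003  0.001 -1.   ]
```

View pics/s21.png

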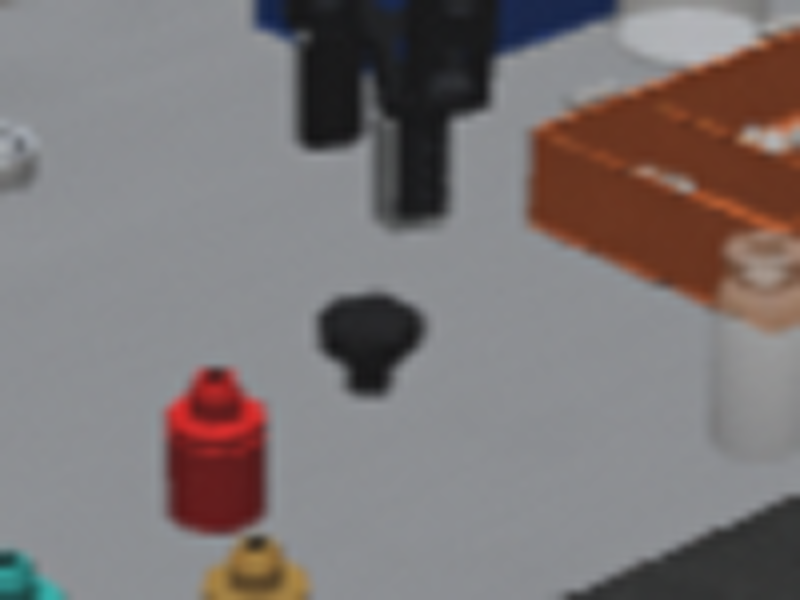

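Emit:
carry_out(
  commands=[
    [1, 0, 0, 0],
    [1, 0, 0, 0],
    [1, 0, 0, 0],
    [1, 0, 0, 0],
    [0.6, 0, 0, 0],
    [0.5, 0, 0, 0],
    [0, 0, 0, 0],
    [0, 0, 0, 0],
    [0, 0, 0, 0],
  ],
)

```text
time_s: 39.65
tool_pos: [0.6272, 0.1679, 0.0148]
eef_rot: [0.38, 0.596, -0.38, 0.597]
ft_force: [-0.2, -0.1, -0.1]
grip_width: 0.0597
```

Emit:
carry_out(
  commands=[
    [0, 0, 0, 0],
    [0, 0, 0, 0],
    [0, 0, 0, 0],
    [0, 0, 0, 0],
    [0, 0, 0, 0],
    [0, 0, 0, 0],
  ],
  gripper=-1,
  newtons=25,
)

```text
time_s: 40.25
tool_pos: [0.6271, 0.1678, 0.0149]
eef_rot: [0.38, 0.596, -0.38, 0.597]
ft_force: [-0.2, -0.6, 5.1]
grip_width: 0.0322
```

Emit:
carry_out(
  commands=[
    [-0.5, 0, 0, 0],
    [-1.5, 0, 0, 0],
    [-2, 0, 0, 0],
    [0, 0, 0, 0],
    [0, 0, 0, 0],
  ],
)

```text
time_s: 40.75
tool_pos: [0.6272, 0.1679, 0.0552]
eef_rot: [0.38, 0.596, -0.379, 0.597]
ft_force: [0.2, -0.8, -1.5]
grip_width: 0.0322
```

```bash
python3 -c "
from h import *
go(.6455,-.24,.17)
snap(22)
s=load('pics/scene22.pkl')
crop(s,290,120,100,75,8,'pics/s22.png')"
```

```text
t 40.75 pos [0.6272 0.1679 0.0552] w 0.0322 F [ 0.2 -0.8 -1.5] q [0.19 0.55 1.68 0.   0.91 1.33] 
 need cm [-11.5  -15.56  37.74] jawdir [ 0.423 -0.906  0.   ] R0 [ 0.002  0.    -1.   ]
```

View pics/s22.png

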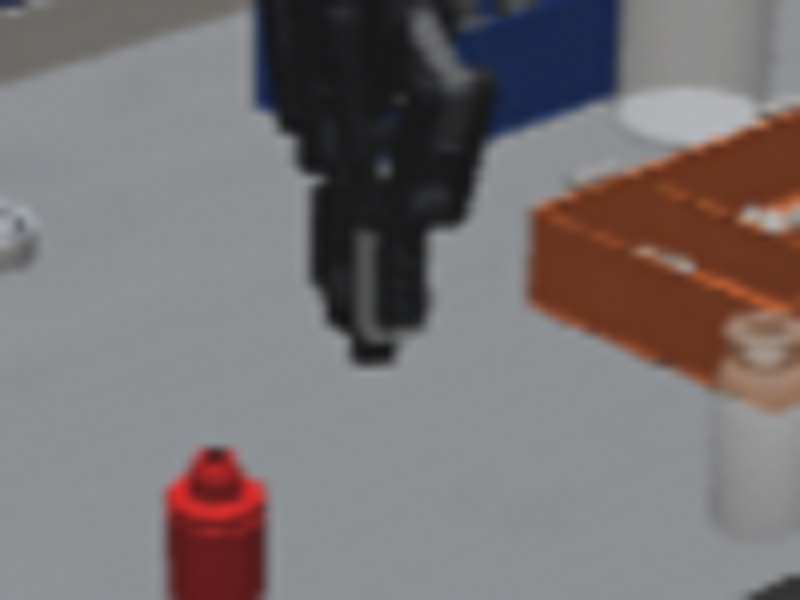

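Knob held upright, stem visible at crop (373,350). Carrying it to the stack, high.

Emit:
carry_out(
  commands=[
    [-2, 0, 0, 0],
    [-2, 0, 0, 0],
    [-2, -0.3, 0.7, 0],
    [-2, -0.7, 1.7, 0],
    [-2, -1.2, 2.9, 0],
    [-1.5, -1.2, 2.9, 0],
    [0, -1.2, 2.9, 0],
    [0, -1.2, 2.9, 0],
    [0, -1.2, 2.9, 0],
    [0, -1.2, 2.9, 0],
    [0, -1.2, 2.9, 0],
    [0, -1.2, 2.9, 0],
    [0, -1.2, 2.9, 0],
    [0, -1.2, 2.9, 0],
    [0, -1.2, 2.9, 0],
    [0, -1.2, 2.9, 0],
    [0, 0, 0, 0],
    [0, 0, 0, 0],
    [0, 0, 0, 0],
  ],
)

```text
time_s: 42.75
tool_pos: [0.6436, -0.2334, 0.1682]
eef_rot: [0.38, 0.597, -0.38, 0.596]
ft_force: [-0.7, -0.2, -0.5]
grip_width: 0.0324
```

```bash
python3 -c "
from h import *
go(.6455,-.24,.135)"
```

```text
t 42.75 pos [ 0.6436 -0.2334  0.1682] w 0.0324 F [-0.7 -0.2 -0.5] q [-0.41  0.48  1.53  0.    1.14  0.72] 
 need cm [ 3.32 -0.11  0.69] jawdir [ 0.423 -0.906 -0.002] R0 [-0.002  0.001 -1.   ]
```

Emit:
carry_out(
  commands=[
    [0, -0.1, 0.7, 0],
    [1, 0, 0, 0],
    [1, 0, 0, 0],
    [1, 0, 0, 0],
    [0.5, 0, 0, 0],
    [0, 0, 0, 0],
    [0, 0, 0, 0],
    [0, 0, 0, 0],
    [0, 0, 0, 0],
  ],
)

```text
time_s: 43.65
tool_pos: [0.6468, -0.2415, 0.135]
eef_rot: [0.38, 0.596, -0.38, 0.597]
ft_force: [0.1, 0.4, -0.9]
grip_width: 0.0322
```

```bash
python3 -c "
from h import *
go(.6455,-.24,.1106)
snap(23)
s=load('pics/scene23.pkl');t=load('pics/top23.pkl')
crop(s,300,195,80,60,10,'pics/s23.png');crop(load('pics/scene20.pkl'),300,195,80,60,10,'pics/s20c.png');crop(t,380,140,80,60,8,'pics/t23.png')
p=env.get_obs()['tool_pos']; print((proj(s,p-[0,0,.0149])-[300,195])*10+4.5)"
```

```text
t 43.65 pos [ 0.6468 -0.2415  0.135 ] w 0.0322 F [ 0.1  0.4 -0.9] q [-0.42  0.52  1.54  0.    1.08  0.71] 
 need cm [ 2.44 -0.06 -0.19] jawdir [ 0.423 -0.906  0.001] R0 [ 0.001 -0.001 -1.   ]
[372.0719278  383.68154994]
```

View pics/s23.png

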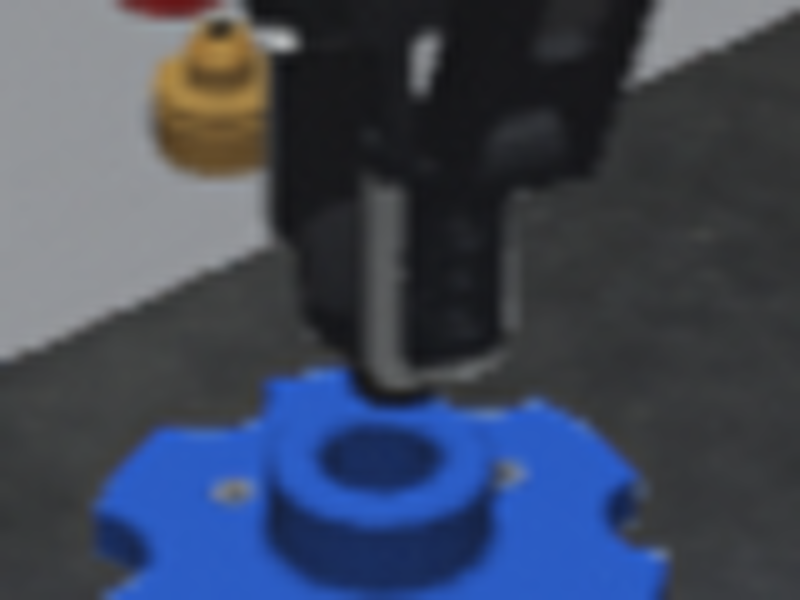

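View pics/s20c.png

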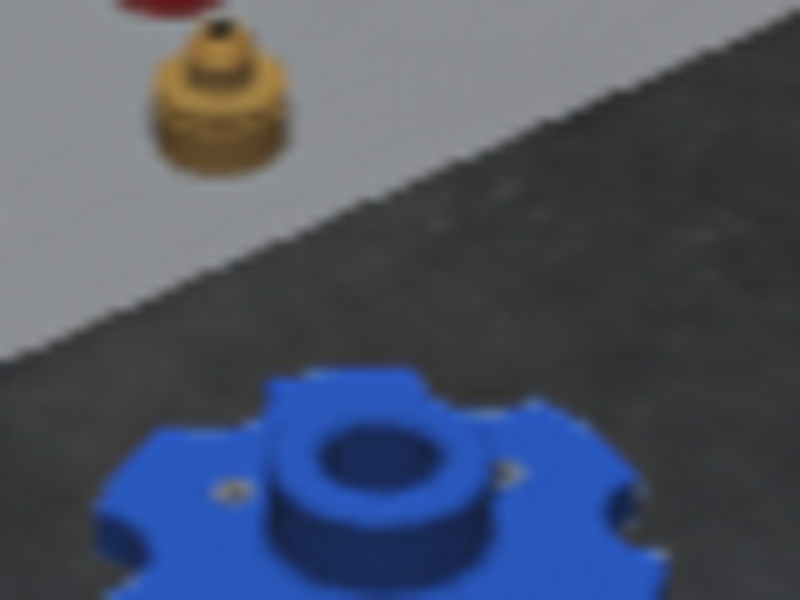

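View pics/t23.png

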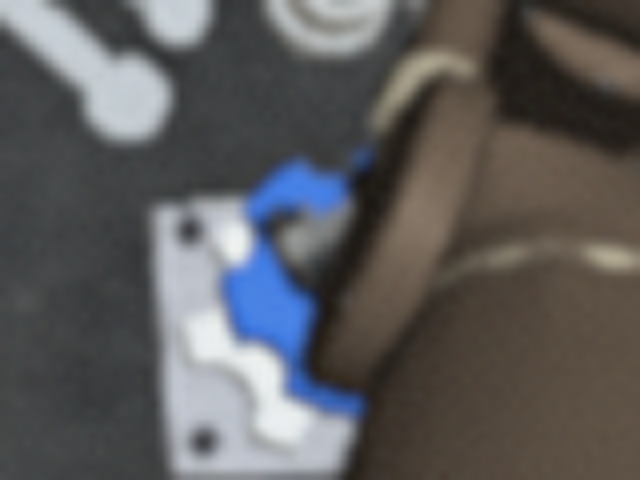

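```bash
python3 -c "
from h import *
s=load('pics/scene23.pkl')
U=lambda x,y,z:unproj(s,(300+(x+.5)/10-.5,195+(y+.5)/10-.5),z)
def ell(c,z,r):
  P=np.array([(proj(s,(c[0]+r*np.cos(a),c[1]+r*np.sin(a),z))-[300,195])*10+4.5 for a in np.linspace(0,6.28,60)]);return P.min(0).round(),P.max(0).round()
c=U(381,457,.1067);print(c,ell(c,.1067,.0095),ell(c,.1067,.018))
k=U(396,377,.1201);print(k,ell(k,.1201,.007))
t=load('pics/top20.pkl')
print('top bore',unproj(t,(360+527.5/8-.5,140+270/8-.5),.1067))
"
```

```text
[ 0.64828124 -0.24248733  0.1067    ] (array([321., 421.]), array([441., 494.])) (array([267., 390.]), array([495., 527.]))
[ 0.65032529 -0.2395395   0.1201    ] (array([351., 351.]), array([441., 403.]))
top bore [ 0.64529381 -0.2427238   0.1067    ]
```

Stem is about 2 mm too far in +x and +y. Correcting and looking again, lower.

Emit:
carry_out(
  commands=[
    [0, -0.3, 0.1, 0],
    [0.5, 0, 0, 0],
    [0.3, 0, 0, 0],
    [0, 0, 0, 0],
    [0, 0, 0, 0],
    [0, 0, 0, 0],
  ],
)

```text
time_s: 44.35
tool_pos: [0.644, -0.2434, 0.1262]
eef_rot: [0.38, 0.596, -0.38, 0.596]
ft_force: [-0.5, -0.1, -0.8]
grip_width: 0.0321
```

```bash
python3 -c "
from h import *
go(.6455,-.24,.1106)
snap(24)
s=load('pics/scene24.pkl')
crop(s,300,195,80,60,10,'pics/s24.png')
def ell(c,z,r):
  P=np.array([(proj(s,(c[0]+r*np.cos(a),c[1]+r*np.sin(a),z))-[300,195])*10+4.5 for a in np.linspace(0,6.28,60)]);return P.min(0).round(),P.max(0).round()
z=env.get_obs()['tool_pos'][2]-.0149
print(z,'wanted stem ellipse',ell((.6483,-.2425),z,.007))"
```

```text
t 44.35 pos [ 0.644  -0.2434  0.1262] w 0.0321 F [-0.5 -0.1 -0.8] q [-0.42  0.53  1.54  0.    1.07  0.71] 
 need cm [ 1.56  0.28 -0.25] jawdir [ 0.423 -0.906 -0.   ] R0 [ 0.  0. -1.]
0.11151635709590824 wanted stem ellipse (array([337., 406.]), array([426., 459.]))
```

View pics/s24.png

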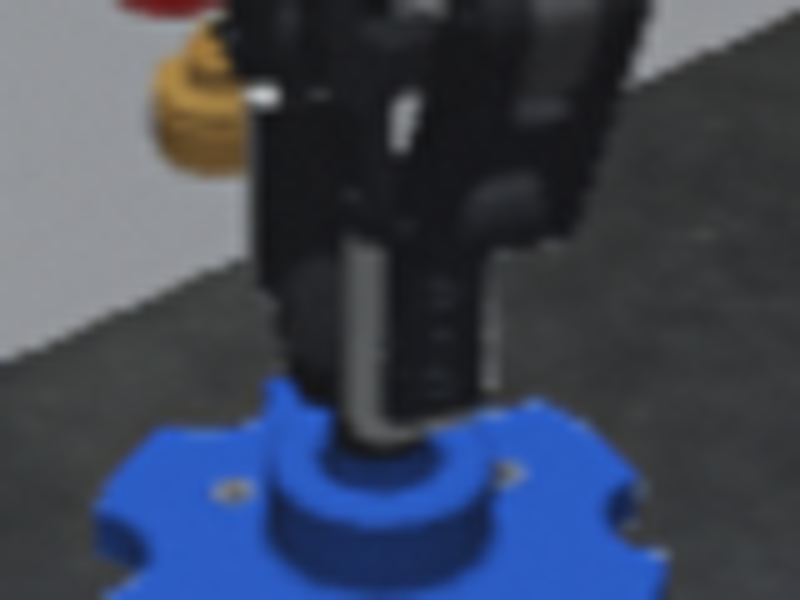

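Stem edges at crop x about 335 to 421, bottom about 456, against wanted 337 to 426 and 459, so it is within about 0.5 mm. Lowering.

Emit:
carry_out(
  commands=[
    [0.3, 0, 0, 0],
    [0.3, 0, 0, 0],
    [0.2, 0, 0, 0],
    [0, 0, 0, 0],
    [0, 0, 0, 0],
  ],
)

```text
time_s: 44.95
tool_pos: [0.6439, -0.2434, 0.1181]
eef_rot: [0.38, 0.596, -0.38, 0.596]
ft_force: [0.4, -0.2, -0.6]
grip_width: 0.0323
```

Emit:
carry_out(
  commands=[
    [0.3, 0, 0, 0],
    [0.2, 0, 0, 0],
    [0, 0, 0, 0],
    [0, 0, 0, 0],
  ],
)

```text
time_s: 45.35
tool_pos: [0.6439, -0.2434, 0.1131]
eef_rot: [0.38, 0.596, -0.38, 0.596]
ft_force: [-0.3, -0.1, -0.6]
grip_width: 0.0323
```

Emit:
carry_out(
  commands=[
    [0.1, 0, 0, 0],
    [0, 0, 0, 0],
    [0.1, 0, 0, 0],
    [0, 0, 0, 0],
    [0, 0, 0, 0],
  ],
)

```text
time_s: 45.85
tool_pos: [0.644, -0.2434, 0.1112]
eef_rot: [0.38, 0.596, -0.38, 0.596]
ft_force: [-0.9, -0.3, -0.7]
grip_width: 0.0327
```

Emit:
carry_out(
  commands=[
    [0.1, 0, 0, 0],
    [0, 0, 0, 0],
    [0, 0, 0, 0],
  ],
)

```text
time_s: 46.15
tool_pos: [0.6443, -0.2436, 0.1107]
eef_rot: [0.38, 0.596, -0.38, 0.597]
ft_force: [0.3, 0.2, 1.0]
grip_width: 0.032
```

Emit:
carry_out(
  commands=[
    [0.1, 0, 0, 0],
    [0, 0, 0, 0],
    [0, 0, 0, 0],
  ],
)

```text
time_s: 46.45
tool_pos: [0.6447, -0.2439, 0.1105]
eef_rot: [0.38, 0.596, -0.38, 0.597]
ft_force: [-0.8, -0.9, 5.1]
grip_width: 0.0326
```

Emit:
carry_out(
  commands=[
    [-0.1, 0, 0, 0],
    [0, 0, 0, 0],
    [0, 0, 0, 0],
    [0, 0, 0, 0],
    [0, 0, 0, 0],
  ],
  gripper=0.4,
)

```text
time_s: 46.95
tool_pos: [0.6437, -0.2432, 0.1098]
eef_rot: [0.38, 0.597, -0.38, 0.596]
ft_force: [-0.2, -0.2, 0.6]
grip_width: 0.06
```

Emit:
carry_out(
  commands=[
    [-0.5, 0, 0, 0],
    [-1.5, 0, 0, 0],
    [-2, 0, 0, 0],
    [-3, 0, 0, 0],
    [-3, 0, 0, 0],
    [0, -1, -2, 0],
    [0, -2, -3, 0],
    [0, -2, -4, 0],
    [0, -2, -4, 0],
    [0, -1, -4, 0],
    [0, 0, -4, 0],
    [0, 0, -3, 0],
    [0, 0, 0, 0],
    [0, 0, 0, 0],
  ],
)

```text
time_s: 48.35
tool_pos: [0.4708, -0.0596, 0.2118]
eef_rot: [0.38, 0.596, -0.379, 0.598]
ft_force: [0.5, 0.3, 0.3]
grip_width: 0.0599
```

```bash
python3 -c "
from h import *
go(.6455,-.24,.1106)
snap(25)
s=load('pics/scene25.pkl');t=load('pics/top25.pkl')
crop(s,280,185,120,90,6,'pics/s25.png');crop(t,360,140,100,75,8,'pics/t25.png');cv2.imwrite('pics/s25f.png',s['color'][:,:,::-1])"
```

```text
t 48.35 pos [ 0.4708 -0.0596  0.2118] w 0.0599 F [0.5 0.3 0.3] q [-0.22  0.03  2.   -0.    1.11  0.92] 
 need cm [10.19  8.15 23.72] jawdir [ 0.424 -0.906  0.002] R0 [ 0.003 -0.001 -1.   ]
```

View pics/s25.png

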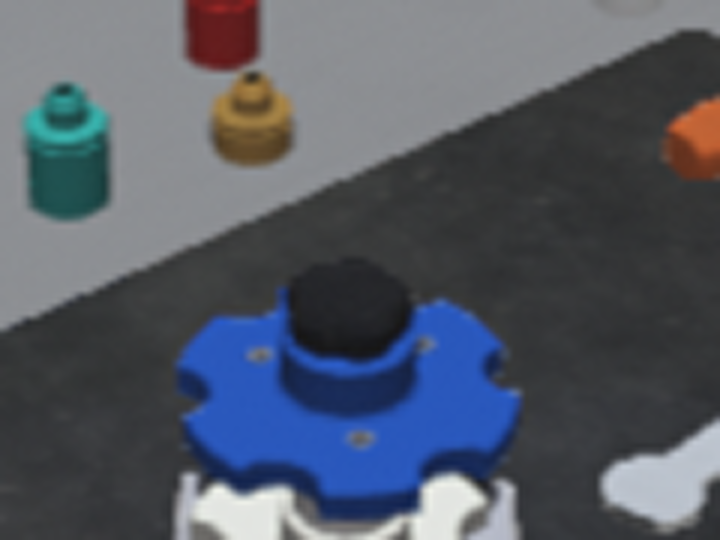

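View pics/t25.png

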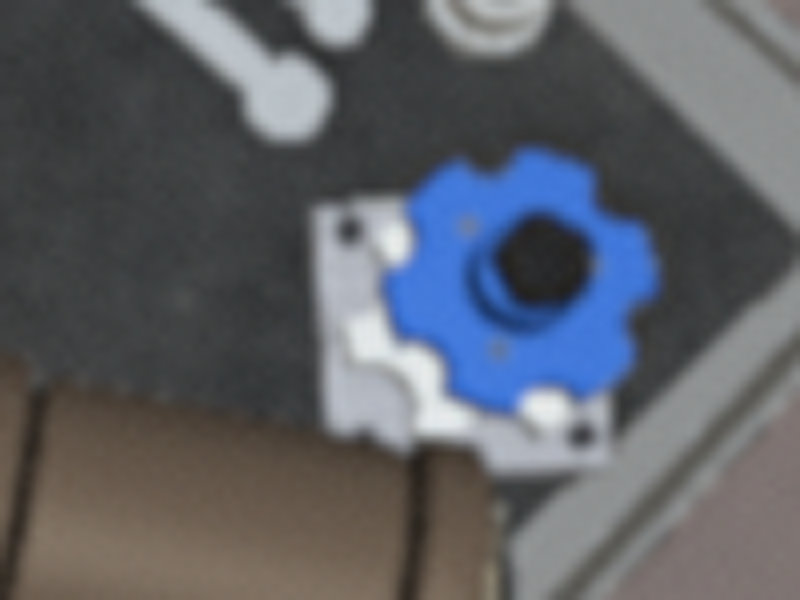

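View pics/s25f.png

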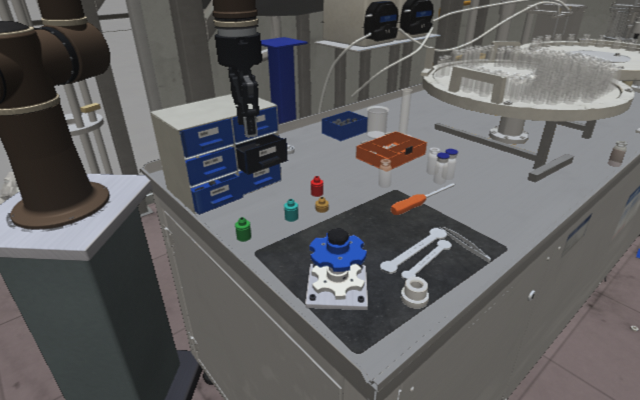

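```bash
python3 -c "
from h import *
s=load('pics/scene25.pkl');t=load('pics/top25.pkl')
b=unproj(t,(360+527.5/8-.5,140+270/8-.5),.1067)
for z in(.1227,.1107):print('top expect',z,(proj(t,[b[0],b[1],z])-[360,140]+.5)*8)
print('seen 543,260')
for z in (.1227,.1067+.000):
  P=np.array([(proj(s,(.6483+.017*np.cos(a),-.2425+.017*np.sin(a),z))-[280,185]+.5)*6 for a in np.linspace(0,6.28,60)]);print(z,P.min(0),P.max(0))
"
```

```text
top expect 0.1227 [538.64196004 257.72841744]
top expect 0.1107 [530.2587038  266.96160627]
seen 543,260
0.1227 [284.34016347 247.34760086] [415.52141618 323.75701488]
0.1067 [284.24443719 296.55758538] [413.80626505 374.32211961]
```

The stack looks right and forces are near zero with the gripper free. Handing in.

```bash
python3 -c "
from bench import env
print(env.get_obs()['ft_force']);print(env.sign_off())"
```

```text
[ 0.29746265 -0.62507749  1.41310168]
the job is handed in; nothing more can be done
None
```

I built the stack in the order asked: white plate, tall aluminium sleeve, blue plate, black knob. I handed it in at about 48.5 s of the 117 s allowed.

- **Seating:** Each part met contact within about 0.2 mm of its expected home height: white about 34.4 mm, sleeve 56.2 mm, blue 96.2 mm and knob 110.5 mm TCP height. Pressing forces stayed under about 10 N.
- **Final pictures:** They show both plates and the knob level and centred on the spindle. The short brass sleeve, glass vial and look-alike sleeves were undisturbed. The arm hid the ball bearing, but it worked about 9 cm away from it at the closest. The gripper was clear, with wrist force about 1 N.
- **Small disagreements:**
  - The two cameras differed by about 3 mm, so I made fine alignments by comparing parts within one image.
  - In the last scene view the knob's upper outline was 1–2 pixels lower than modelled. That is not a sign of it standing high, and I put it down to its bevelled five-sided head.

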